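# Dimple the maple puzzle pieces at the pedal press

### The job

Lay every maple puzzle piece on the shelf flat in a pocket of the press carrier (any pocket, one each), turn the power isolator on, and then, from the longest piece to the shortest, slide the carrier so that the piece's centre dot is right under the ram and press the pedal fully down to its stop for about half a second. Never press the pedal while the isolator is off. When all are marked, leave the pieces in their pockets, draw the carrier fully forward to its front stop, turn the isolator off; leave the grey dome and the maple ring that lie among the pieces where they are.

Things in the scene. Friction and masses are not known exactly. Their poses are not given: they have to be found in the camera images.
- piece_oval: Chunky maple puzzle piece, the longest: a bar with fully round ends, 88 mm long. Origin: centre of its underside; z up, x along its length, y across its 44 mm width (grip it across y at the middle). 20 mm thick, 35 to 70 g, a dark 8 mm dot at the centre of its top. Gives None when this piece is absent.
- piece_bar: Chunky maple puzzle piece, the second longest: a plain rectangle, 80 mm long. Origin: centre of its underside; z up, x along its length, y across its 44 mm width (grip it across y at the middle). 20 mm thick, 35 to 70 g, a dark 8 mm dot at the centre of its top. Gives None when this piece is absent.
- piece_keel: Chunky maple puzzle piece, the third longest: a square-sided middle 36 mm long and 44 mm wide, with a narrow round-ended 18 mm wide nose at each end, 70 mm long overall. Origin: centre of its underside; z up, x along its length, y across its 44 mm width (grip it across y at the middle). 20 mm thick, 35 to 70 g, a dark 8 mm dot at the centre of its top. Gives None when this piece is absent.
- piece_cross: Chunky maple puzzle piece, the shortest: a plus shape 60 mm long, its long arm 24 mm wide, its cross arm 28 mm long and 44 mm wide. Origin: centre of its underside; z up, x along its length, y across its 44 mm width (grip it across y at the middle). 20 mm thick, 35 to 70 g, a dark 8 mm dot at the centre of its top. Gives None when this piece is absent.
- station: Marking station. Origin on the table straight below the ram; x points away from the robot along the carrier's long slide, y along its cross slide, z up. A column stands at x 155 to 195 mm; its 34 mm wide arm, 145 to 175 mm up, reaches to x = -20 mm, the ram's 30 mm guide hangs to 130 mm. Load with the carrier at the front stop: there all pockets are 95 mm or more clear of the ram.
- carrier_x (a joint): Long slide of the carrier along station x, m: 0 at the front stop (nearest the robot), 0.18 at the rear stop. Stays where left, about 2 N friction.
- carrier_y (a joint): Cross slide of the carrier along station y, m: -0.072 to 0.072, 0 in the middle. Stays where left, about 2 N friction. Both slides move together when the carrier is pushed or pulled by its grip.
- carrier_grip (a point): Top centre of the carrier's upright steel post, 24 mm in diameter, 52 mm tall (from 38 to 90 mm height), on the front edge of the carrier, 95 mm nearer the robot than the front pockets' centres. The carrier is a white tray, 164 x 216 mm, 28 to 38 mm above the table.
- ram_tip (a point): Tip of the steel ram of the station, pointing straight down; 94 mm above the table when the pedal is up, 59 mm (1 mm over a piece lying in a pocket) when the pedal is at its stop. Moves with the pedal, straight down.
- pedal (a joint): Pedal angle, rad: 0 up, 0.22 at its stop. A spring brings it back up.
- pedal_pad (a point): Point to press: middle of the black rubber tread, on the pedal's top face, 110 mm from the hinge. Aluminium pedal 140 x 72 mm, its tread end up: this point is 67 mm up at rest, sinks 24 mm to the stop and turns with the pedal. About 4.5 N starts it, 10 N holds it at its stop.
- pedal_base: Base of the pedal, steel, 160 x 100 mm. Origin: centre of the underside; x from tread to hinge, y along the hinge. Fixed to the table.
- isolator (a joint): Angle of the isolator handle, rad: 0 off, 1.047 (60 degrees anticlockwise seen from above) on. Stops at both ends; it stays where it is left, about 0.1 Nm of friction.
- isolator_grip (a point): Top centre of the isolator's handle, on the vertical turning axis, 100 mm above the table. The handle is a black bar 86 mm long (along its x), 18 mm wide (y), 34 mm tall (from 66 to 100 mm height), with a white line on the end that points to -x; it sits on a grey box 100 x 100 x 55 mm. Axes turn with the handle.
- dome: Grey silicone squeeze dome, 60 mm wide, 33 mm tall; lies among the pieces, to be left alone. Origin: centre of its underside.
- puzzle_ring: Maple ring, 66 mm wide, 14 mm tall; lies among the pieces, to be left alone. Origin: centre of its underside.
- pocket0 (a point): Centre of the floor (38 mm up) of the carrier's front left pocket, as the robot sees it. Pocket: 52 mm (carrier x, the same direction as station x) by 96 mm (y), with lips 5 mm high and 6 mm wide or more. Pockets are 76 mm apart in x and 102 mm in y. Takes any one piece laid with its length along y.
- pocket1 (a point): Centre of the floor (38 mm up) of the carrier's front right pocket, as the robot sees it. Pocket: 52 mm (carrier x, the same direction as station x) by 96 mm (y), with lips 5 mm high and 6 mm wide or more. Pockets are 76 mm apart in x and 102 mm in y. Takes any one piece laid with its length along y.
- pocket2 (a point): Centre of the floor (38 mm up) of the carrier's back left pocket, as the robot sees it. Pocket: 52 mm (carrier x, the same direction as station x) by 96 mm (y), with lips 5 mm high and 6 mm wide or more. Pockets are 76 mm apart in x and 102 mm in y. Takes any one piece laid with its length along y.
- pocket3 (a point): Centre of the floor (38 mm up) of the carrier's back right pocket, as the robot sees it. Pocket: 52 mm (carrier x, the same direction as station x) by 96 mm (y), with lips 5 mm high and 6 mm wide or more. Pockets are 76 mm apart in x and 102 mm in y. Takes any one piece laid with its length along y.

How it is judged:
By the outcome, as a careful person would: the job done as asked, in the order asked, and still so for the second after the job is handed in, with the robot touching nothing.
Of piece_oval, piece_bar, piece_keel, piece_cross only 2 to 3 are there at a start; the rules pass over those that are not, and their reading is None.
At some moment in a run one of piece_oval, piece_bar, piece_keel, piece_cross may be knocked a few centimetres aside while the robot is not near it.
Once in a run the grip may slacken for a moment while it holds something.
It also fails if it takes over 210 s, if anything falls off the work surface, if the arm or the gripper's body presses on something with over 40 N, if the wrist force passes 120 N, or if a joint passes its speed limit or range.

### The arm

A 6-joint arm with a two-finger parallel gripper is mounted at the origin on the work surface. World frame = base frame: x ahead of the robot, y to its left, z up, the work surface at z = 0. Lengths are in m, angles in rad, forces in N, time in s.
With the tool pointing down it reaches from about 0.375 to 0.9 m from the base axis. Payload 3.1 kg.
Tool frame: the origin (TCP) lies midway between the tips of the shut fingers; the grasp point (between the pads) lies 19 mm behind it (grip_depth is the distance from the TCP to the grasp point, in m); y points along the fingers, z is the direction in which the jaws open and shut, and the axes are right-handed (so a half turn about y gives the same grasp; the last joint's range is limited). The gripper opens to 85 mm and grips with 20 to 120 N. Pads are 22 mm wide; open, the fingers measure 114 mm over their backs; the gripper's body (76 mm by 85 mm) begins 54 mm behind the grasp point. The pads swing forward as they close: fully open they stand 13 mm farther back than shut.
Start: joints at [-0.178, 0.527, 1.433, -0, 1.181, -0.178], TCP at [0.625, 0, 0.231] pointing down, gripper open.
Joint ranges: [-3.08, 3.08], [-0.75, 2.2], [0.22, 2.44], [-1.43, 4.57], [0, 2.65], [-2.85, 2.85]. Speed limits (rad/s): [2.79, 2.79, 3.14, 3.14, 3.14, 3.14].

### API

Orientations are given as a unit quaternion [x, y, z, w].
In Python, from station import sense, snapshot, camera_model, sign_off, grip_depth gives the robot as it stands.
- The arm moves only by the tool play_rows, never from a script. Its argument "deltas" is a list of rows, each a list of 6 numbers: the shift along the tool's x, y, z in m, then the turn, a rotation vector about the tool's x, y, z in rad. A call has 1 to 12 rows; each row is the pose to reach, as a shift and turn from the pose commanded when the call began, along the tool's axes at that moment; what a row does not reach only later rows make up. A row lasts 1/10 s, in which the tool goes at most 50 mm and 8.59 degrees, less where a joint would pass 70% of its speed; a pose out of reach is approached as far as the arm can. A call with a gripper value outside its range is refused whole. "gripper" is the finger opening in m, from 0 to 0.0854, set as the call begins (left out, the last holds). The fingers move at their own pace and stop on an object; "force" is the grip in N (left out, the last holds). Time passes only in rows, so rows that repeat a pose let the fingers close. It gives the time, the measured TCP pose, the force and the opening at its end, in the units of the state.
- sense(): the state, without advancing time (a new reading comes with each control period).
- snapshot(name): name is "scene" or "side" or "wrist"; returns the picture (480x640x3 uint8, red, green, blue); there is no depth.
- camera_model(name): a dict with "fx", "fy", "cx", "cy" (pixels), "camera_from_world" (4x4, takes a point from world to camera coordinates). Camera axes: x right, y up, looking along -z (the intrinsics and any distortion apply to the point x, -y, -z); pixel columns grow to the right and rows downward; lengths in m; the calibration is good to about 2 mm. A picture is of the moment at which its call begins: read the wrist's pose just before it. camera_model takes no time and is no camera call; for the wrist camera it gives the pose at the moment of the call.
- sign_off(): hands the job in, once; it reports no verdict.
The state is a dict: "t": time; "q": joint angles; "qd": joint speeds; "tau": joint torques, N m; "tcp_pos": TCP position; "tool_rot": TCP orientation; "force": force on the tool from outside, world axes, zero at the start; "ft_torque": the same for the moment, N m; "finger_gap": opening from 0.0 (shut) to 1.0 (fully open).
Only numpy, scipy, OpenCV 4.12 (cv2) and the standard library are available. Lean on these libraries where they do the work, as an engineer would, in place of code of your own. Each camera call takes 0.05 s, during which the arm holds its last target.

## Working session

There is one attempt and no reset: what is moved stays moved. The work goes in short steps, Python scripts to look and compute and a tool call to move; the robot and the scene stay as the last step left them, time stands still between calls to the robot, and variables do not carry over. Pictures are saved under pics/ and viewed, and the job is handed in when it is done.

Besides the shell and the picture viewer there is one more tool, called by a JSON object that holds its "op" and its "data", one argument or row to a line. play_rows: Moves the arm, as the interface text tells. Its arguments: {"type":"object","properties":{"deltas":{"type":"array"},"gripper":{"type":"number"},"force":{"type":"number"}},"required":["deltas"]}

```bash
ls; mkdir -p pics; cat > h.py <<'E'
import numpy as np, cv2
from station import sense, snapshot, camera_model, sign_off, grip_depth
def save(name,fn):
    m=camera_model(name); im=snapshot(name); cv2.imwrite('pics/'+fn,im[:,:,::-1]); np.savez('pics/'+fn+'.npz',im=im,**{k:v for k,v in m.items() if isinstance(v,(int,float,list,np.ndarray))}); return m,im
def K(m): return np.array([[m['fx'],0,m['cx']],[0,m['fy'],m['cy']],[0,0,1.]])
def proj(m,p):
    T=np.array(m['camera_from_world']); c=T[:3,:3]@np.asarray(p,float)+T[:3,3]; c=c*[1,-1,-1]; u=K(m)@c; return u[:2]/u[2]
def ray(m,uv):
    T=np.array(m['camera_from_world']); R=T[:3,:3]; o=-R.T@T[:3,3]
    d=np.linalg.inv(K(m))@[uv[0],uv[1],1.]; d=R.T@(d*[1,-1,-1]); return o,d/np.linalg.norm(d)
def onz(m,uv,z):
    o,d=ray(m,uv); return o+d*(z-o[2])/d[2]
def tri(ms,uvs):
    A=np.zeros((3,3));b=np.zeros(3)
    for m,uv in zip(ms,uvs):
        o,d=ray(m,uv);P=np.eye(3)-np.outer(d,d);A+=P;b+=P@o
    x=np.linalg.solve(A,b); return x,[np.linalg.norm(proj(m,x)-uv) for m,uv in zip(ms,uvs)]
def load(fn):
    d=np.load('pics/'+fn+'.npz',allow_pickle=True); return d
E
python3 - <<'E'
from h import *
print(sense()); print(grip_depth)
for n in ['scene','side','wrist']:
    m,im=save(n,n+'0.png'); print(n,m)
E
```

```text
pics
{'t': 0.0, 'q': array([-1.78500443e-01,  5.28466257e-01,  1.43390960e+00, -3.41205006e-05,
        1.18140844e+00, -1.78499000e-01]), 'qd': array([-1.75607978e-04, -3.71049587e-04, -7.46769940e-04, -6.09994785e-06,
        2.53719634e-04,  3.88438361e-04]), 'tau': array([ 2.50220628e-04, -4.42344439e+01, -1.78024775e+01, -2.06930472e-04,
        8.36740597e-03,  2.24214921e-05]), 'tcp_pos': array([6.24275732e-01, 1.50342687e-04, 2.30331253e-01]), 'tool_rot': array([-0.50045367,  0.50062694, -0.49936669,  0.4995515 ]), 'force': array([-0.34114386,  0.2253072 , -0.08651543]), 'ft_torque': array([-0.00289909, -0.00357311, -0.00939673]), 'finger_gap': 0.9996435119704219}
0.0187
scene {'fx': 480.2283471000322, 'fy': 480.2283471000322, 'cx': 316.9493435656935, 'cy': 236.86589070961648, 'camera_from_world': array([[-0.16902898,  0.98550749,  0.0142895 ,  0.09194396],
       [-0.63858552, -0.12054723,  0.76005059,  0.2599534 ],
       [ 0.75075811,  0.11934551,  0.64970678, -1.38645169],
       [ 0.        ,  0.        ,  0.        ,  1.        ]])}
side {'fx': 534.319716974314, 'fy': 534.319716974314, 'cx': 312.82426432604194, 'cy': 238.11597662379404, 'camera_from_world': array([[ 0.99578293, -0.08927722, -0.02111733, -0.52625401],
       [ 0.06539532,  0.52932277,  0.84589648, -0.09467038],
       [-0.06434141, -0.84371025,  0.53292889, -1.12908579],
       [ 0.        ,  0.        ,  0.        ,  1.        ]])}
wrist {'fx': 423.1664723985619, 'fy': 423.1664723985619, 'cx': 322.3350040460115, 'cy': 237.6756430284274, 'camera_from_world': array([[ 9.99996031e-01,  7.25027438e-04, -2.72242314e-03,
        -6.22501140e-01],
       [-1.42352638e-03,  9.63922724e-01, -2.66178427e-01,
         3.58548187e-02],
       [ 2.43121887e-03,  2.66181246e-01,  9.63919931e-01,
        -3.79606771e-01],
       [ 0.00000000e+00,  0.00000000e+00,  0.00000000e+00,
         1.00000000e+00]])}
```

View pics/scene0.png

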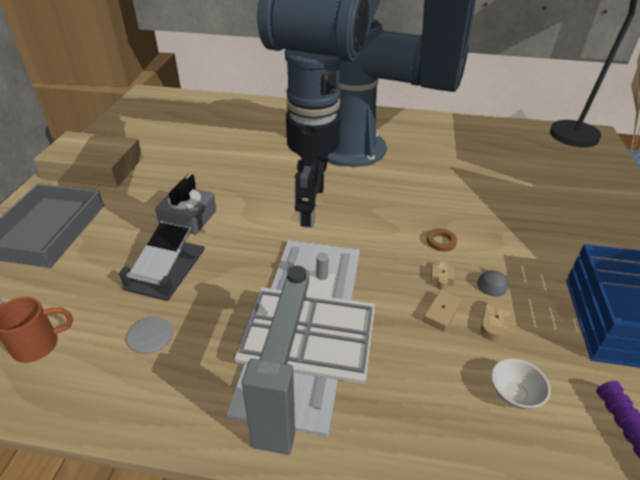

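View pics/side0.png

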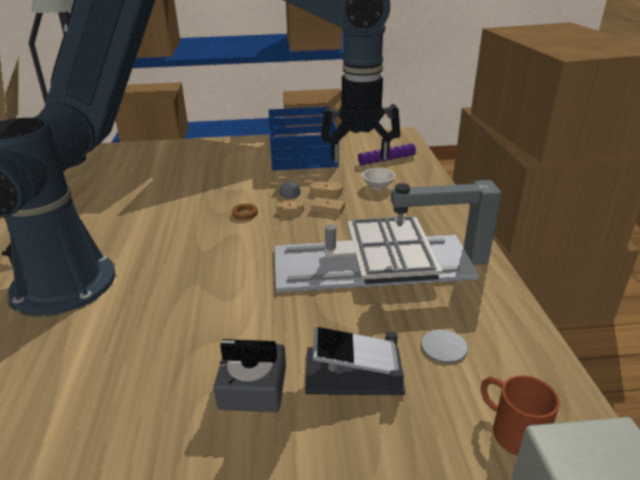

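View pics/wrist0.png

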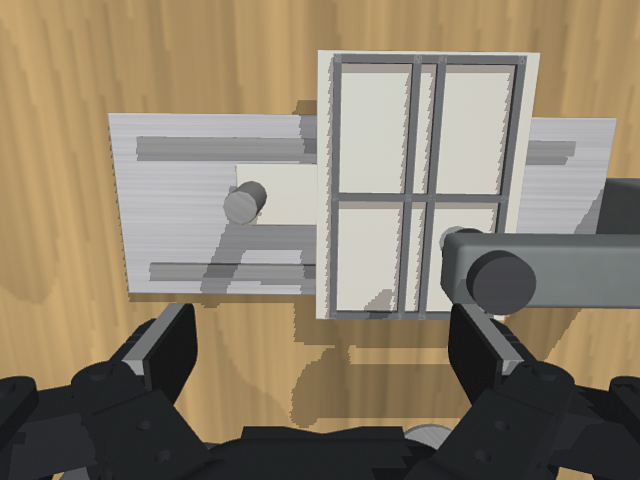

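```bash
python3 - <<'E'
from h import *
from scipy.spatial.transform import Rotation as R
s=load('scene0.png');d=load('side0.png');w=load('wrist0.png')
print(R.from_quat([-0.50045367,  0.50062694, -0.49936669,  0.4995515]).as_matrix().round(3))
for m in (s,d,w):
    T=m['camera_from_world'];print(-T[:3,:3].T@T[:3,3])
for n,a,b in [('cross',(443,272),(289,207)),('bar',(444,307),(326,206)),('keel',(498,316),(326,186)),('dome',(492,283),(289,190)),('ring',(442,240),(245,212)),('isol',(181,190),(248,350)),('post',(323,258),(330,230)),('pedalpad',(170,236),(334,346))]:
    print(n,*[np.round(v,3) for v in tri([s,d],[a,b])], onz(s,a,.02).round(3),onz(d,b,.02).round(3))
print('post w',onz(w,(241,208),.09), 'traycorners',onz(w,(318,51),.038),onz(w,(540,52),.038),onz(w,(317,318),.038))
E
```

```text
[[ 0.    -0.002  1.   ]
 [-1.     0.     0.   ]
 [-0.    -1.    -0.002]]
[1.22243353 0.10619198 0.7018955 ]
[ 0.45757879 -0.94949256  0.6706907 ]
[0.62347262 0.06693426 0.3737596 ]
cross [0.489 0.251 0.013] [0.761 0.608] [0.495 0.25  0.02 ] [0.49  0.235 0.02 ]
bar [0.583 0.25  0.01 ] [1.281 0.947] [0.59  0.249 0.02 ] [0.583 0.228 0.02 ]
keel [0.595 0.347 0.018] [1.068 0.727] [0.594 0.347 0.02 ] [0.595 0.339 0.02 ]
dome [0.496 0.35  0.008] [0.416 0.309] [0.509 0.345 0.02 ] [0.494 0.329 0.02 ]
ring [0.377 0.254 0.004] [0.52  0.453] [0.394 0.251 0.02 ] [0.379 0.223 0.02 ]
isol [ 0.401 -0.333  0.082] [0.916 1.312] [ 0.322 -0.376  0.02 ] [ 0.393 -0.265  0.02 ]
post [0.567 0.013 0.082] [0.977 0.869] [0.499 0.005 0.02 ] [0.579 0.111 0.02 ]
pedalpad [ 0.535 -0.31   0.058] [1.178 1.468] [ 0.491 -0.334  0.02 ] [ 0.541 -0.272  0.02 ]
post w [0.56720515 0.00951477 0.09      ] traycorners [0.61934178 0.1163167  0.038     ] [0.78212389 0.11569146 0.038     ] [ 0.61804366 -0.09818095  0.038     ]
```

```bash
python3 - <<'E'
import cv2
a=cv2.imread('pics/scene0.png');b=cv2.imread('pics/side0.png')
cv2.imwrite('pics/c1.png',cv2.resize(a[220:350,400:530],None,fx=4,fy=4,interpolation=2))
cv2.imwrite('pics/c2.png',cv2.resize(b[165:235,220:360],None,fx=5,fy=5,interpolation=2))
cv2.imwrite('pics/c3.png',cv2.resize(b[300:420,200:420],None,fx=3.5,fy=3.5,interpolation=2))
cv2.imwrite('pics/c4.png',cv2.resize(a[160:310,110:230],None,fx=4,fy=4,interpolation=2))
E
```

```text
(no output)
```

View pics/c1.png

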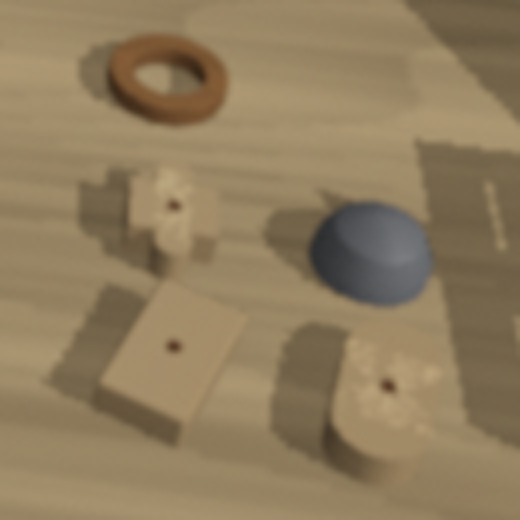

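View pics/c3.png

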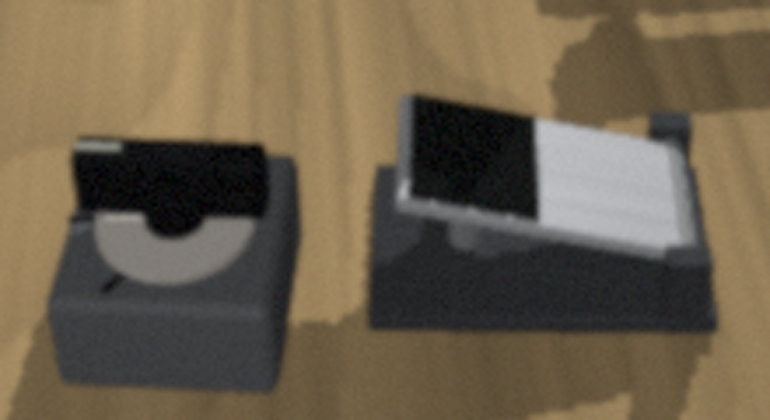

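View pics/c4.png

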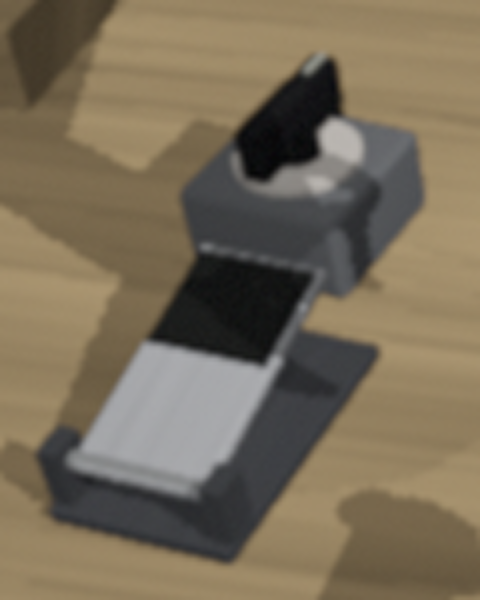

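{"op": "play_rows", "data": {
  "deltas": [
    [-0.003, 0.03, -0.02, 0, 0, 0],
    [-0.007, 0.06, -0.04, 0, 0, 0],
    [-0.0105, 0.08, -0.057, 0, 0, 0],
    [-0.0105, 0.08, -0.057, 0, 0, 0]
  ],
  "gripper": 0.06,
  "force": 40
}}

```text
t: 0.55
tcp_pos: [0.5627, 0.0117, 0.1482]
tool_rot: [-0.502, 0.503, -0.497, 0.498]
force: [0.8, 0.4, 0.6]
finger_gap: 0.704
```

```bash
python3 - <<'E'
from h import *
print(sense()['tcp_pos'],sense()['finger_gap']); save('wrist','w1.png')
E
```

```text
[0.56271653 0.0116774  0.14815922] 0.7037268841367582
```

View pics/w1.png

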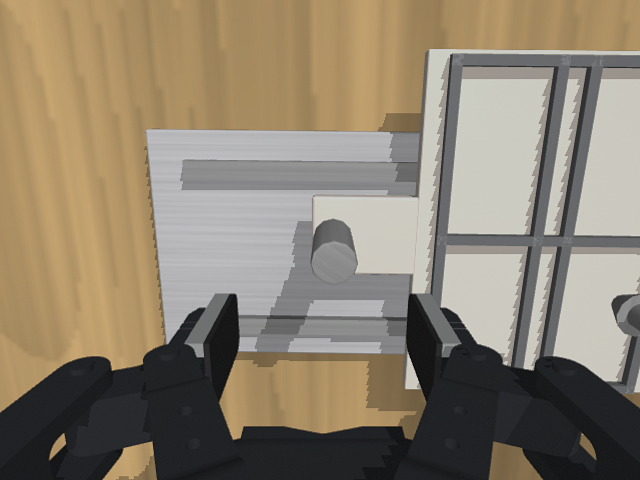

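```bash
python3 - <<'E'
from h import *
a=load('wrist0.png');b=load('w1.png')
print(onz(b,(334,263),.09),tri([a,b],[(241,208),(334,263)]))
for uv in [(241,208)]: print(onz(a,uv,.09))
# tray corners
print(onz(b,(429,49),.038),onz(b,(404,389),.038))
print(onz(b,(147,130),.0),onz(b,(165,351),.0))
E
```

```text
[0.56664636 0.009771   0.09      ] (array([0.56670915, 0.00899711, 0.08761441]), [np.float64(0.05853167642472635), np.float64(0.07933086377651107)])
[0.56720515 0.00951477 0.09      ]
[0.61896907 0.11694363 0.038     ] [ 0.61641764 -0.09893313  0.038     ]
[0.44199829 0.07266203 0.        ] [ 0.43790195 -0.09335207  0.        ]
```

{"op": "play_rows", "data": {
  "deltas": [
    [0.001, 0.03, 0.003, 0, 0, 0],
    [0.002, 0.07, 0.004, 0, 0, 0],
    [0.002, 0.096, 0.004, 0, 0, 0],
    [0.002, 0.096, 0.004, 0, 0, 0],
    [0.002, 0.096, 0.004, 0, 0, 0]
  ]
}}

```text
t: 1.1
tcp_pos: [0.5741, 0.0081, 0.0563]
tool_rot: [0.499, -0.499, 0.501, -0.501]
force: [0.1, -0.1, 0.5]
finger_gap: 0.701
```

{"op": "play_rows", "data": {
  "deltas": [
    [0, 0, 0, 0, 0, 0],
    [0, 0, 0, 0, 0, 0],
    [0, 0, 0, 0, 0, 0],
    [0, 0, 0, 0, 0, 0],
    [0, 0, 0, 0, 0, 0]
  ],
  "gripper": 0.0,
  "force": 40
}}

```text
t: 1.6
tcp_pos: [0.5724, 0.0085, 0.057]
tool_rot: [0.5, -0.499, 0.5, -0.5]
force: [-2.4, -0.7, 7.7]
finger_gap: 0.269
```

{"op": "play_rows", "data": {
  "deltas": [
    [0, 0, -0.008, 0, 0, 0],
    [0, 0, -0.016, 0, 0, 0],
    [0, 0, -0.024, 0, 0, 0],
    [0, 0, -0.032, 0, 0, 0],
    [0, 0, -0.04, 0, 0, 0]
  ]
}}

```text
t: 2.1
tcp_pos: [0.5337, 0.0085, 0.057]
tool_rot: [0.499, -0.499, 0.502, -0.501]
force: [2.3, 1.8, 7.5]
finger_gap: 0.269
```

{"op": "play_rows", "data": {
  "deltas": [
    [0, 0, -0.008, 0, 0, 0],
    [0, 0, -0.016, 0, 0, 0],
    [0, 0, -0.024, 0, 0, 0],
    [0, 0, -0.032, 0, 0, 0],
    [0, 0, -0.04, 0, 0, 0]
  ]
}}

```text
t: 2.6
tcp_pos: [0.4937, 0.0084, 0.0569]
tool_rot: [0.499, -0.498, 0.502, -0.501]
force: [2.4, 1.6, 7.8]
finger_gap: 0.269
```

{"op": "play_rows", "data": {
  "deltas": [
    [0, 0, -0.006, 0, 0, 0],
    [0, 0, -0.012, 0, 0, 0],
    [0, 0, -0.018, 0, 0, 0],
    [0, 0, -0.024, 0, 0, 0]
  ]
}}

```text
t: 3.0
tcp_pos: [0.4697, 0.0084, 0.0569]
tool_rot: [0.499, -0.498, 0.502, -0.501]
force: [2.1, 1.6, 10.9]
finger_gap: 0.265
```

{"op": "play_rows", "data": {
  "deltas": [
    [0, -0.0005, -0.004, 0, 0, 0],
    [0, -0.001, -0.008, 0, 0, 0],
    [0, -0.001, -0.012, 0, 0, 0],
    [0, -0.001, -0.016, 0, 0, 0]
  ]
}}

```text
t: 3.4
tcp_pos: [0.4528, 0.0084, 0.0569]
tool_rot: [0.499, -0.499, 0.501, -0.501]
force: [2.5, 1.5, 8.0]
finger_gap: 0.265
```

```bash
python3 - <<'E'
from h import *
print(sense()['tcp_pos'],sense()['finger_gap'],sense()['force']); save('wrist','w2.png');save('scene','s2.png');save('side','d2.png')
E
```

```text
[0.45276593 0.00844657 0.05693281] 0.265414745622903 [2.46079517 1.50337101 8.02878948]
```

View pics/w2.png

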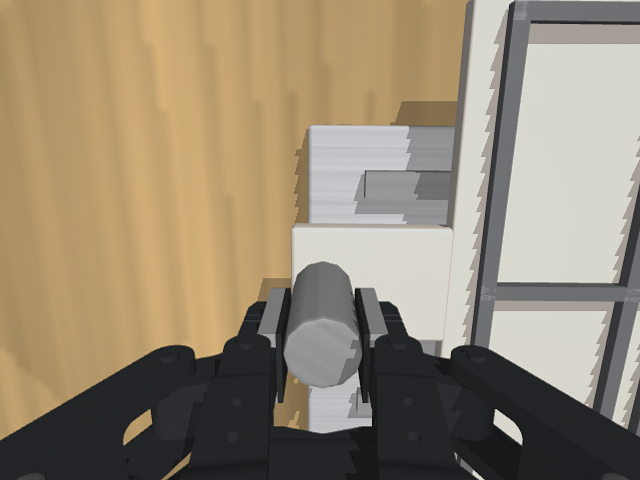

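View pics/d2.png

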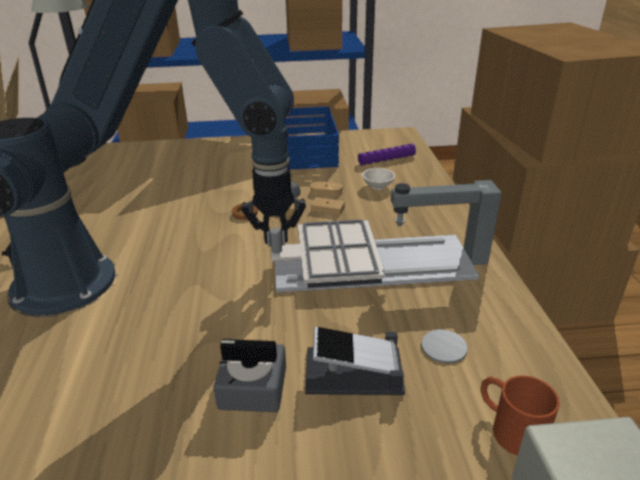

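{"op": "play_rows", "data": {
  "deltas": [
    [0, 0, -0.004, 0, 0, 0],
    [0, 0, -0.008, 0, 0, 0],
    [0, 0, -0.012, 0, 0, 0],
    [0, 0, -0.012, 0, 0, 0]
  ]
}}

```text
t: 3.95
tcp_pos: [0.445, 0.0074, 0.057]
tool_rot: [0.498, -0.497, 0.503, -0.502]
force: [8.4, 2.3, 1.3]
finger_gap: 0.268
```

{"op": "play_rows", "data": {
  "deltas": [
    [0, 0, -0.004, 0, 0, 0],
    [0, 0, -0.006, 0, 0, 0],
    [0, 0, -0.006, 0, 0, 0]
  ]
}}

```text
t: 4.25
tcp_pos: [0.445, 0.006, 0.057]
tool_rot: [0.495, -0.494, 0.507, -0.504]
force: [19.4, 1.2, -4.8]
finger_gap: 0.268
```

{"op": "play_rows", "data": {
  "deltas": [
    [0, 0, 0.006, 0, 0, 0],
    [0, 0, 0.011, 0, 0, 0],
    [0, 0, 0.011, 0, 0, 0]
  ]
}}

```text
t: 4.55
tcp_pos: [0.4459, 0.008, 0.0569]
tool_rot: [0.5, -0.499, 0.501, -0.5]
force: [1.2, -1.3, 8.8]
finger_gap: 0.268
```

{"op": "play_rows", "data": {
  "deltas": [
    [0, 0, 0, 0, 0, 0],
    [0, 0, 0, 0, 0, 0],
    [0, 0, 0, 0, 0, 0]
  ],
  "gripper": 0.07
}}

```text
t: 4.85
tcp_pos: [0.444, 0.0087, 0.056]
tool_rot: [-0.5, 0.501, -0.499, 0.5]
force: [-0.7, -0.2, -1.5]
finger_gap: 0.77
```

{"op": "play_rows", "data": {
  "deltas": [
    [0, -0.03, 0, 0, 0, 0],
    [0, -0.07, 0, 0, 0, 0],
    [0, -0.12, 0.02, 0, 0, 0],
    [0, -0.17, 0.05, 0, 0, 0],
    [0, -0.2, 0.1, 0, 0, 0],
    [0, -0.2, 0.145, 0, 0, 0],
    [0, -0.2, 0.145, 0, 0, 0],
    [0, -0.2, 0.145, 0, 0, 0]
  ],
  "gripper": 0.08
}}

```text
t: 5.65
tcp_pos: [0.5915, 0.0084, 0.2561]
tool_rot: [-0.5, 0.5, -0.5, 0.5]
force: [-0.9, 1.0, -0.3]
finger_gap: 0.935
```

```bash
python3 - <<'E'
from h import *
print(sense()['tcp_pos'],sense()['finger_gap'],sense()['force']); save('wrist','w3.png')
E
```

```text
[0.59150225 0.00837755 0.25613605] 0.935071829520011 [-0.86610005  1.02218135 -0.26788005]
```

View pics/w3.png

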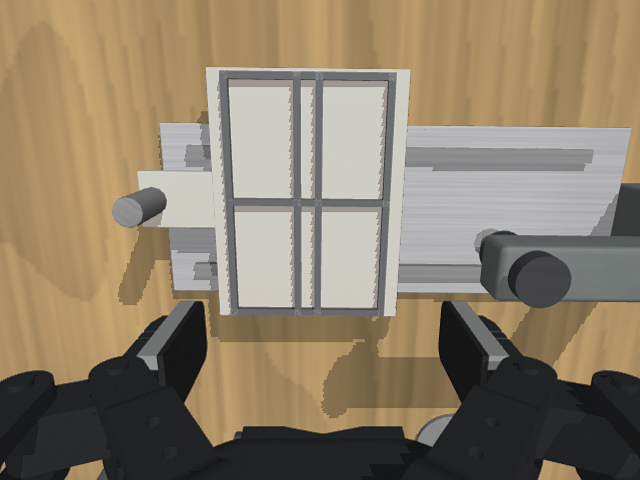

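```bash
python3 - <<'E'
from h import *
b=load('w3.png'); a=load('wrist0.png'); d=load('d2.png')
print('post',onz(b,(126,211),.09))
for n,uv in [('TL',(207,67)),('TR',(410,69)),('BL',(219,316)),('BR',(396,317))]: print(n,onz(b,uv,.038).round(4))
# lips outer/inner pocket corners
for n,uv in [('p2? TLc',(229,80)),('(TRc)',(389,80)),('mid',(307,202)),('BLc',(236,308)),('BRc',(380,308))]: print(n,onz(b,uv,.043).round(4))
print('plate',[onz(b,uv,.0).round(4) for uv in [(161,123),(630,128),(174,291)]])
for z in (.175,.185,.195,.205): print(z,onz(b,(540,279),z).round(4),onz(a,(502,282),z).round(4))
print(tri([a,b],[(502,282),(540,279)]))
print('tip side',[onz(d,(402,222),z).round(4) for z in (.09,.094)])
E
python3 - <<'E'
import cv2
a=cv2.imread('pics/s2.png');b=cv2.imread('pics/d2.png')
cv2.imwrite('pics/c5.png',cv2.resize(a[220:460,200:400],None,fx=2.5,fy=2.5,interpolation=2))
cv2.imwrite('pics/c6.png',cv2.resize(b[170:300,260:510],None,fx=3.2,fy=3.2,interpolation=2))
E
```

```text
post [0.44394959 0.0101068  0.09      ]
TL [0.4983 0.1163 0.038 ]
TR [0.6602 0.115  0.038 ]
BL [ 0.494  -0.1008  0.038 ]
BR [ 0.6593 -0.1017  0.038 ]
p2? TLc [0.5163 0.1061 0.043 ]
(TRc) [0.6431 0.1063 0.043 ]
mid [0.5773 0.0082 0.043 ]
BLc [ 0.5114 -0.0903  0.043 ]
BRc [ 0.6433 -0.0902  0.043 ]
plate [array([0.4433, 0.0729, 0.    ]), array([0.8715, 0.069 , 0.    ]), array([ 0.44  , -0.0916,  0.    ])]
0.175 [ 0.7135 -0.011   0.175 ] [ 0.713  -0.0109  0.175 ]
0.185 [ 0.708  -0.0072  0.185 ] [ 0.7085 -0.007   0.185 ]
0.195 [ 0.7025 -0.0033  0.195 ] [ 0.704 -0.003  0.195]
0.205 [6.97e-01 5.00e-04 2.05e-01] [0.6995 0.0009 0.205 ]
(array([ 0.71126754, -0.00939583,  0.17895383]), [np.float64(0.15121180989541078), np.float64(0.13376549466904356)])
tip side [array([0.7218, 0.0106, 0.09  ]), array([0.72 , 0.004, 0.094])]
```

View pics/c5.png

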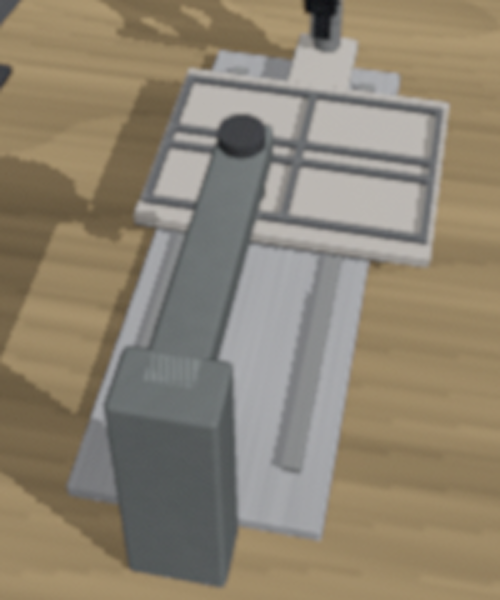

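View pics/c6.png

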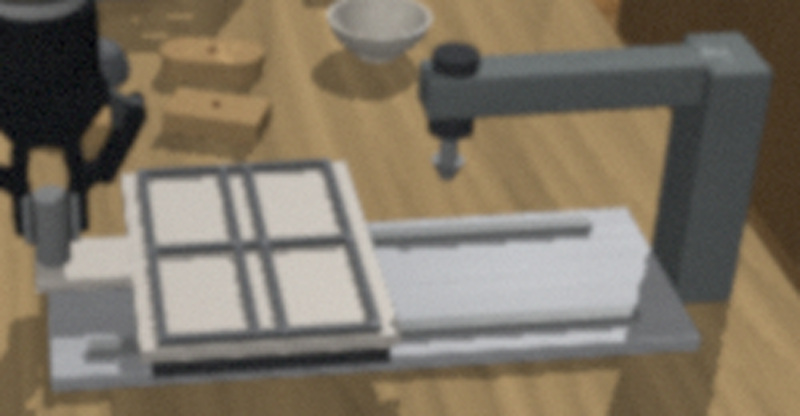

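{"op": "play_rows", "data": {
  "deltas": [
    [-0.04, -0.01, -0.01, 0, 0, 0],
    [-0.08, -0.02, -0.02, 0, 0, 0],
    [-0.12, -0.02, -0.03, 0, 0, 0],
    [-0.16, -0.02, -0.04, 0, 0, 0],
    [-0.2, -0.02, -0.05, 0, 0, 0],
    [-0.23, -0.02, -0.06, 0, 0, 0],
    [-0.24, -0.02, -0.06, 0, 0, 0],
    [-0.24, -0.02, -0.06, 0, 0, 0],
    [-0.24, -0.02, -0.06, 0, 0, 0]
  ],
  "gripper": 0.07
}}

```text
t: 6.6
tcp_pos: [0.5294, 0.2474, 0.2758]
tool_rot: [0.501, -0.5, 0.5, -0.499]
force: [1.1, -0.3, 0.2]
finger_gap: 0.821
```

```bash
python3 - <<'E'
from h import *
print(sense()['tcp_pos'],sense()['finger_gap'],sense()['force']); save('wrist','w4.png')
s=load('s2.png');d=load('d2.png');a=load('wrist0.png');b=load('w3.png')
for A in ([s,d],[s,d,a,b]):
  U=[(296.8,272),(402.5,186),(502,282),(540,279)][:len(A)]
  print(tri(A,U))
print([onz(d,(399.4,225.6),z) for z in (.09,.094)])
E
```

```text
[0.52944079 0.24738154 0.27577829] 0.8214860089010642 [ 1.08095443 -0.26618425  0.24987024]
(array([ 0.71217121, -0.0053723 ,  0.18432466]), [np.float64(0.3917306869415726), np.float64(0.2972768927736808)])
(array([ 0.71016112, -0.00693263,  0.18365256]), [np.float64(1.0470799676897355), np.float64(1.1654572496305209), np.float64(2.5141040416693623), np.float64(3.130257275187499)])
[array([ 0.7130196 , -0.00331556,  0.09      ]), array([ 0.71126004, -0.00983316,  0.094     ])]
```

View pics/w4.png

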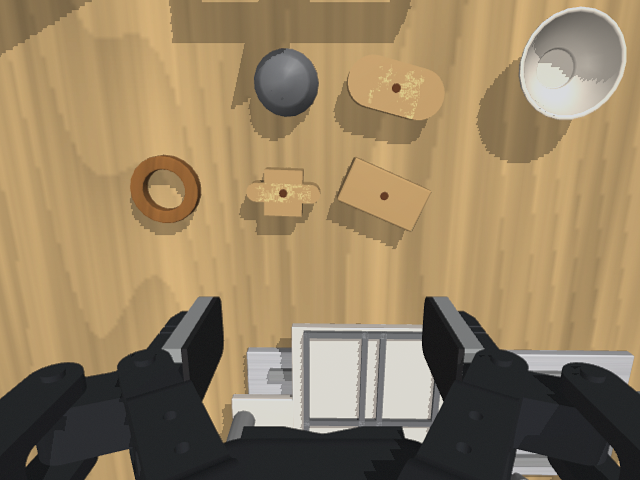

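```bash
cat > pc.py <<'E'
from h import *
def seg(fn,dots,z=.02):
    b=load(fn); im=b['im']; hsv=cv2.cvtColor(im,cv2.COLOR_RGB2HSV)
    for n,uv in dots.items():
        # refine dark dot
        u,v=map(int,uv); p=im[v-8:v+9,u-8:u+9].sum(2).astype(int); ys,xs=np.where(p<p.min()+90)
        c=(u-8+xs.mean(),v-8+ys.mean()); print(n,'dot',np.round(c,1),len(xs),onz(b,c,z).round(4))
E
python3 - <<'E'
from pc import *
seg('w4.png',{'oval':(396,88),'bar':(384,196),'cross':(283,193)})
b=load('w4.png')
P=lambda l:[onz(b,u,.02) for u in l]
c=P([(354,157),(431,190),(413,231),(338,197)]); print('bar',np.mean(c,0).round(4)); 
for i,j in ((0,1),(3,2)): v=c[j]-c[i];print(np.degrees(np.arctan2(v[1],v[0])),np.linalg.norm(v))
c=P([(264,168),(302,170),(302,216),(264,215)]);
for i,j in ((0,1),(3,2),(1,2)): v=c[j]-c[i];print('cross',np.degrees(np.arctan2(v[1],v[0])),np.linalg.norm(v))
c=P([(374,59),(429,74),(362,105),(412,119)])
for i,j in ((0,1),(2,3)): v=c[j]-c[i];print('oval',np.degrees(np.arctan2(v[1],v[0])),np.linalg.norm(v))
im=b['im'][40:240,220:460]; cv2.imwrite('pics/c7.png',cv2.resize(im[:,:,::-1],None,fx=3,fy=3,interpolation=2))
E
```

```text
oval dot [395.8  87.7] 58 [0.5931 0.3422 0.02  ]
bar dot [383.8 195.6] 47 [0.5862 0.2451 0.02  ]
cross dot [282.7 193.1] 43 [0.49   0.2475 0.02  ]
bar [0.5866 0.2465 0.02  ]
-22.69689568730889 0.07982745374127376
-24.48034295574211 0.08063033402223382
cross -2.956041021635113 0.035598516992224404
cross -1.4897886841775236 0.03665670117655111
cross -90.71144334297611 0.044114471286127124
oval -14.096315542649165 0.05049172914917268
oval -14.851685733246432 0.047252893387468735
```

View pics/c7.png

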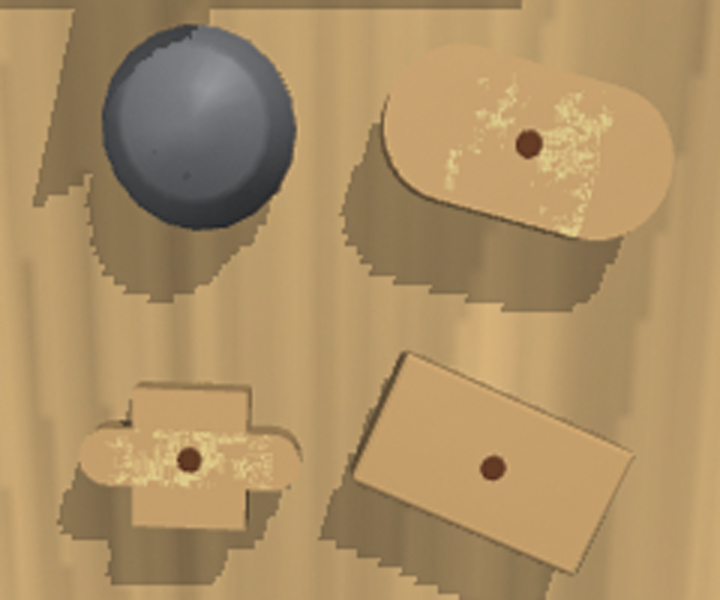

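```bash
cat > pl.py <<'E'
import sys,numpy as np
# cur x y z psi -> tgt x y z psi
c=np.array([float(v) for v in sys.argv[1:5]]); t=np.array([float(v) for v in sys.argv[5:9]])
p=np.radians(c[3]); d=t[:3]-c[:3]
print('tool dx %.4f dy %.4f dz %.4f  turn_y %.4f rad (%d rows)'%(np.sin(p)*d[0]-np.cos(p)*d[1],-d[2],np.cos(p)*d[0]+np.sin(p)*d[1],-np.radians(t[3]-c[3]),int(np.ceil(abs(t[3]-c[3])/8.5))))
E
python3 pl.py .530 .2485 .276 0 .5865 .2455 .09 66.5
```

```text
tool dx 0.0030 dy 0.1860 dz 0.0565  turn_y -1.1606 rad (8 rows)
```

{"op": "play_rows", "data": {
  "deltas": [
    [0.003, 0.02, 0.015, 0, -0.145, 0],
    [0.003, 0.05, 0.03, 0, -0.29, 0],
    [0.003, 0.08, 0.045, 0, -0.435, 0],
    [0.003, 0.1, 0.0565, 0, -0.58, 0],
    [0.003, 0.12, 0.0565, 0, -0.725, 0],
    [0.003, 0.14, 0.0565, 0, -0.87, 0],
    [0.003, 0.16, 0.0565, 0, -1.015, 0],
    [0.003, 0.176, 0.0565, 0, -1.16, 0],
    [0.003, 0.176, 0.0565, 0, -1.16, 0],
    [0.003, 0.176, 0.0565, 0, -1.16, 0]
  ],
  "gripper": 0.06
}}

```text
t: 7.65
tcp_pos: [0.587, 0.2442, 0.1003]
tool_rot: [0.692, -0.146, 0.146, -0.692]
force: [0.6, -0.1, 0.7]
finger_gap: 0.701
```

```bash
python3 - <<'E'
from h import *
print(sense()['tcp_pos'],sense()['finger_gap'],sense()['force']); save('wrist','w5.png')
E
```

```text
[0.58695307 0.24421585 0.10025882] 0.7013638848853151 [ 0.64471648 -0.09653076  0.66076921]
```

View pics/w5.png

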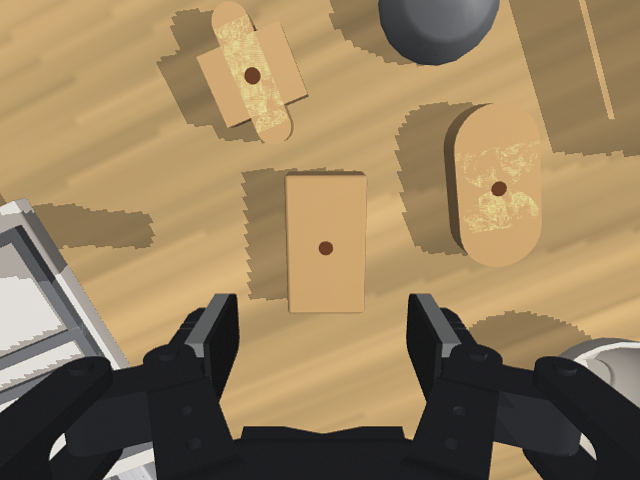

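```bash
python3 - <<'E'
from pc import *
seg('w5.png',{'oval':(499,188),'bar':(326,248),'keel':(252,76)})
a=load('w4.png');b=load('w5.png')
for p,q in (((395.8,87.7),(499,188)),((383.8,195.6),(325.5,248)),((282.7,193.1),(252,76))): print(tri([a,b],[p,q]))
E
```

```text
oval dot [498.5 188.4] 160 [0.5933 0.3424 0.02  ]
bar dot [325.4 247.9] 147 [0.5864 0.2451 0.02  ]
keel dot [251.9  75.4] 195 [0.49   0.2476 0.02  ]
(array([0.5927021 , 0.3421471 , 0.02170399]), [np.float64(0.10101491298340372), np.float64(0.17257269852832718)])
(array([0.58596707, 0.24539515, 0.02179004]), [np.float64(0.09117344314905682), np.float64(0.1578008006622867)])
(array([0.48986738, 0.24722593, 0.01805976]), [np.float64(0.09978325087275215), np.float64(0.1995249558050893)])
```

{"op": "play_rows", "data": {
  "deltas": [
    [0, 0.03, 0, 0, 0, 0],
    [0, 0.06, 0, 0, 0, 0],
    [0, 0.08, 0, 0, 0, 0],
    [0, 0.094, 0, 0, 0, 0],
    [0, 0.094, 0, 0, 0, 0]
  ]
}}

```text
t: 8.2
tcp_pos: [0.5859, 0.2451, 0.0054]
tool_rot: [0.692, -0.145, 0.144, -0.692]
force: [-0.5, -0.9, -0.5]
finger_gap: 0.703
```

{"op": "play_rows", "data": {
  "deltas": [
    [0, 0, 0, 0, 0, 0],
    [0, 0, 0, 0, 0, 0],
    [0, 0, 0, 0, 0, 0],
    [0, 0, 0, 0, 0, 0]
  ],
  "gripper": 0.0,
  "force": 50
}}

```text
t: 8.6
tcp_pos: [0.5876, 0.2458, 0.0078]
tool_rot: [-0.692, 0.143, -0.145, 0.693]
force: [0.6, 0.4, 4.9]
finger_gap: 0.498
```

```bash
python3 pl.py .5865 .2455 .006 66.5 .539 -.0425 .15 -.3
```

```text
tool dx 0.0713 dy -0.1440 dz -0.2831  turn_y 1.1659 rad (8 rows)
```

{"op": "play_rows", "data": {
  "deltas": [
    [0, -0.02, 0, 0, 0, 0],
    [0, -0.05, 0, 0, 0, 0],
    [0, -0.09, 0, 0, 0, 0],
    [0, -0.124, 0, 0, 0, 0],
    [0, -0.144, 0, 0, 0, 0],
    [0, -0.144, 0, 0, 0, 0]
  ]
}}

```text
t: 9.2
tcp_pos: [0.5888, 0.2462, 0.1542]
tool_rot: [-0.691, 0.142, -0.147, 0.693]
force: [1.3, 0.0, -0.2]
finger_gap: 0.501
```

{"op": "play_rows", "data": {
  "deltas": [
    [0.009, 0, -0.035, 0, 0.146, 0],
    [0.018, 0, -0.07, 0, 0.29, 0],
    [0.027, 0, -0.105, 0, 0.437, 0],
    [0.036, 0, -0.14, 0, 0.583, 0],
    [0.045, 0, -0.175, 0, 0.73, 0],
    [0.054, 0, -0.21, 0, 0.875, 0],
    [0.063, 0, -0.25, 0, 1.02, 0],
    [0.0713, 0, -0.283, 0, 1.166, 0],
    [0.0713, 0, -0.283, 0, 1.166, 0],
    [0.0713, 0, -0.283, 0, 1.166, 0]
  ]
}}

```text
t: 10.2
tcp_pos: [0.5379, -0.0428, 0.1491]
tool_rot: [-0.499, 0.503, -0.501, 0.498]
force: [-0.5, -0.2, -0.4]
finger_gap: 0.498
```

```bash
python3 - <<'E'
from h import *
print(sense()['tcp_pos'],sense()['finger_gap'],sense()['force']); save('wrist','w6.png')
E
```

```text
[ 0.53785153 -0.04283254  0.14909641] 0.49781545638829494 [-0.46558204 -0.22369225 -0.37876307]
```

View pics/w6.png

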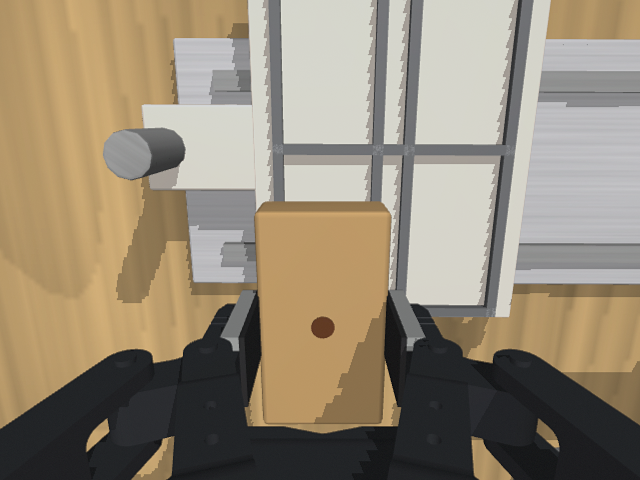

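```bash
python3 - <<'E'
from h import *
b=load('w6.png')
print('dot',onz(b,(322.5,327),.161),'post',onz(b,(128,154),.09))
for uv in [(279,150),(377,150),(409,150),(511,150),(285,155),(373,155),(408,305),(488,303)]: print(uv,onz(b,uv,.043).round(4))
print('fl',[onz(b,uv,.038).round(4) for uv in [(283,163),(372,165),(416,165)]])
E
```

```text
dot [ 0.53673834 -0.04404301  0.161     ] post [0.44519578 0.00952833 0.09      ]
(279, 150) [0.5116 0.0079 0.043 ]
(377, 150) [0.5682 0.0076 0.043 ]
(409, 150) [0.5867 0.0075 0.043 ]
(511, 150) [0.6456 0.0071 0.043 ]
(285, 155) [0.5149 0.0051 0.043 ]
(373, 155) [0.566  0.0047 0.043 ]
(408, 305) [ 0.5908 -0.0898  0.043 ]
(488, 303) [ 0.6417 -0.0886  0.043 ]
fl [array([0.5132, 0.    , 0.038 ]), array([ 0.5661, -0.0015,  0.038 ]), array([ 0.5923, -0.0017,  0.038 ])]
```

{"op": "play_rows", "data": {
  "deltas": [
    [0, 0.03, 0.0025, 0, 0, 0],
    [0, 0.06, 0.0025, 0, 0, 0],
    [0, 0.085, 0.0025, 0, 0, 0],
    [0, 0.095, 0.0025, 0, 0, 0],
    [0, 0.1, 0.0025, 0, 0, 0],
    [0, 0.103, 0.0025, 0, 0, 0],
    [0, 0.103, 0.0025, 0, 0, 0]
  ]
}}

```text
t: 10.95
tcp_pos: [0.5419, -0.0422, 0.0478]
tool_rot: [0.498, -0.501, 0.502, -0.499]
force: [0.2, 0.5, 0.1]
finger_gap: 0.498
```

{"op": "play_rows", "data": {
  "deltas": [
    [0, 0.001, 0, 0, 0, 0],
    [0, 0.002, 0, 0, 0, 0],
    [0, 0.0025, 0, 0, 0, 0],
    [0, 0.0025, 0, 0, 0, 0]
  ]
}}

```text
t: 11.35
tcp_pos: [0.5418, -0.0426, 0.0458]
tool_rot: [0.498, -0.501, 0.502, -0.499]
force: [-1.1, 0.4, 5.4]
finger_gap: 0.498
```

{"op": "play_rows", "data": {
  "deltas": [
    [0, 0, 0, 0, 0, 0],
    [0, 0, 0, 0, 0, 0],
    [0, 0, 0, 0, 0, 0]
  ],
  "gripper": 0.058
}}

```text
t: 11.65
tcp_pos: [0.5413, -0.0424, 0.0447]
tool_rot: [-0.499, 0.502, -0.501, 0.498]
force: [-0.2, -1.3, 0.9]
finger_gap: 0.679
```

{"op": "play_rows", "data": {
  "deltas": [
    [0, -0.015, 0, 0, 0, 0],
    [0, -0.05, 0, 0, 0, 0],
    [0, -0.095, 0, 0, 0, 0],
    [0, -0.12, 0, 0, 0, 0],
    [0, -0.12, 0, 0, 0, 0]
  ]
}}

```text
t: 12.15
tcp_pos: [0.5439, -0.0431, 0.1685]
tool_rot: [0.497, -0.499, 0.504, -0.5]
force: [0.2, -0.3, -0.3]
finger_gap: 0.681
```

```bash
python3 - <<'E'
from h import *
print(sense()['tcp_pos'],sense()['finger_gap'],sense()['force']); save('wrist','w7.png'); save('scene','s7.png')
E
```

```text
[ 0.54392789 -0.04309062  0.16854334] 0.6811753543987662 [ 0.23428298 -0.34691314 -0.25799483]
```

View pics/w7.png

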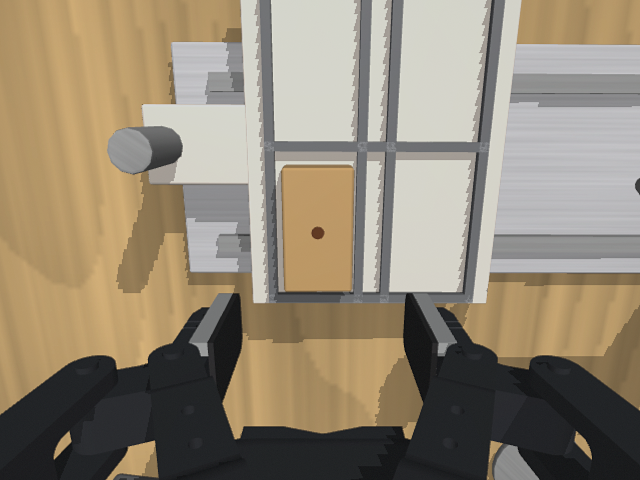

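View pics/s7.png

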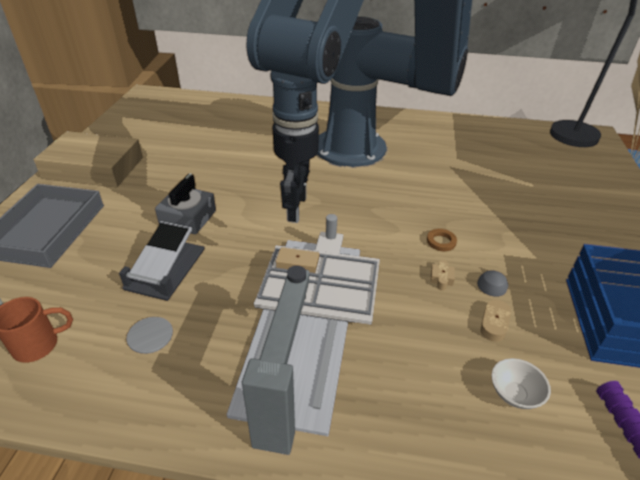

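```bash
python3 - <<'E'
from pc import *
seg('w7.png',{'bar':(317,233)},.058)
E
python3 pl.py .5415 -.0425 .1645 -.3 .593 .342 .12 75.5
```

```text
bar dot [317.4 232.5] 116 [ 0.5405 -0.0433  0.058 ]
tool dx -0.3848 dy 0.0445 dz 0.0495  turn_y -1.3230 rad (9 rows)
```

{"op": "play_rows", "data": {
  "deltas": [
    [-0.04, 0, 0.005, 0, -0.14, 0],
    [-0.085, 0, 0.01, 0, -0.28, 0],
    [-0.13, 0, 0.015, 0, -0.42, 0],
    [-0.175, 0, 0.02, 0, -0.56, 0],
    [-0.22, 0.005, 0.025, 0, -0.7, 0],
    [-0.265, 0.01, 0.03, 0, -0.84, 0],
    [-0.31, 0.02, 0.04, 0, -0.98, 0],
    [-0.35, 0.03, 0.0495, 0, -1.12, 0],
    [-0.3848, 0.04, 0.0495, 0, -1.26, 0],
    [-0.3848, 0.0445, 0.0495, 0, -1.323, 0],
    [-0.3848, 0.0445, 0.0495, 0, -1.323, 0],
    [-0.3848, 0.0445, 0.0495, 0, -1.323, 0]
  ],
  "gripper": 0.06
}}

```text
t: 13.45
tcp_pos: [0.592, 0.3414, 0.1182]
tool_rot: [0.702, -0.091, 0.089, -0.701]
force: [1.3, -0.2, -0.2]
finger_gap: 0.703
```

```bash
python3 - <<'E'
from h import *
print(sense()['tcp_pos'],sense()['finger_gap'],sense()['force']); save('wrist','w8.png')
E
```

```text
[0.59200272 0.34135985 0.11824041] 0.7029980386905867 [ 1.2507911  -0.20467255 -0.23286586]
```

View pics/w8.png

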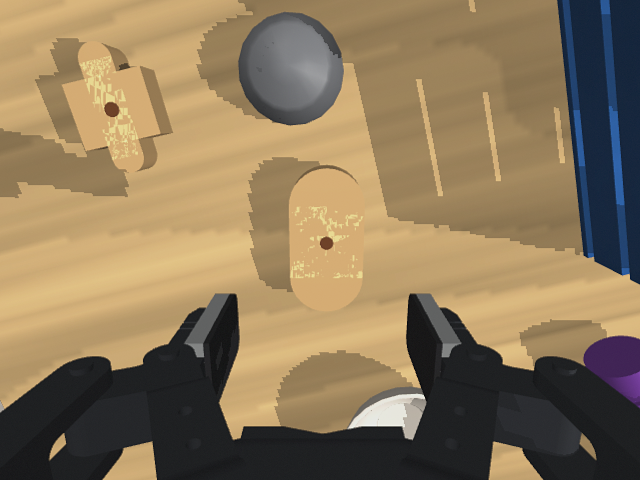

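```bash
python3 - <<'E'
from pc import *
seg('w8.png',{'oval':(326,243),'keel':(111,110)})
E
```

```text
oval dot [326. 243.] 120 [0.5934 0.3421 0.02  ]
keel dot [111.3 109.3] 161 [0.4902 0.2473 0.02  ]
```

{"op": "play_rows", "data": {
  "deltas": [
    [0, 0.03, 0, 0, 0, 0],
    [0, 0.06, 0, 0, 0, 0],
    [0, 0.09, 0, 0, 0, 0],
    [0, 0.106, 0, 0, 0, 0],
    [0, 0.114, 0, 0, 0, 0],
    [0, 0.114, 0, 0, 0, 0]
  ]
}}

```text
t: 14.1
tcp_pos: [0.5931, 0.3415, 0.0057]
tool_rot: [0.702, -0.09, 0.089, -0.701]
force: [-0.7, -0.4, 0.4]
finger_gap: 0.706
```

{"op": "play_rows", "data": {
  "deltas": [
    [0, 0, 0, 0, 0, 0],
    [0, 0, 0, 0, 0, 0],
    [0, 0, 0, 0, 0, 0],
    [0, 0, 0, 0, 0, 0]
  ],
  "gripper": 0.0
}}

```text
t: 14.5
tcp_pos: [0.5943, 0.3426, 0.008]
tool_rot: [-0.701, 0.088, -0.09, 0.702]
force: [0.1, -0.3, 5.8]
finger_gap: 0.497
```

{"op": "play_rows", "data": {
  "deltas": [
    [0, -0.02, 0, 0, 0, 0],
    [0, -0.05, 0, 0, 0, 0],
    [0, -0.09, 0, 0, 0, 0],
    [0, -0.124, 0, 0, 0, 0],
    [0, -0.144, 0, 0, 0, 0],
    [0, -0.144, 0, 0, 0, 0]
  ]
}}

```text
t: 15.1
tcp_pos: [0.5953, 0.3431, 0.1544]
tool_rot: [-0.7, 0.087, -0.092, 0.703]
force: [0.1, 0.1, 0.1]
finger_gap: 0.497
```

```bash
python3 pl.py .593 .342 .15 75.5 .5415 .059 .15 -.3
```

```text
tool dx 0.0210 dy -0.0000 dz -0.2869  turn_y 1.3230 rad (9 rows)
```

{"op": "play_rows", "data": {
  "deltas": [
    [0.002, 0, -0.03, 0, 0.147, 0],
    [0.004, 0, -0.06, 0, 0.294, 0],
    [0.007, 0, -0.095, 0, 0.441, 0],
    [0.01, 0, -0.13, 0, 0.588, 0],
    [0.012, 0, -0.165, 0, 0.735, 0],
    [0.014, 0, -0.2, 0, 0.882, 0],
    [0.017, 0, -0.23, 0, 1.029, 0],
    [0.02, 0, -0.26, 0, 1.176, 0],
    [0.021, 0, -0.287, 0, 1.323, 0],
    [0.021, 0, -0.287, 0, 1.323, 0],
    [0.021, 0, -0.287, 0, 1.323, 0]
  ]
}}

```text
t: 16.2
tcp_pos: [0.5406, 0.0588, 0.1492]
tool_rot: [-0.499, 0.502, -0.501, 0.498]
force: [0.0, 0.4, -0.3]
finger_gap: 0.497
```

```bash
python3 - <<'E'
from pc import *
print(sense()['tcp_pos'],sense()['finger_gap'],sense()['force']); save('wrist','w9.png')
seg('w9.png',{'o':(322,327)},.161)
E
```

```text
[0.54058308 0.05881716 0.14916848] 0.49716608364514453 [ 0.03111016  0.43369618 -0.29291954]
o dot [322. 327.] 285 [0.5393 0.0575 0.161 ]
```

View pics/w9.png

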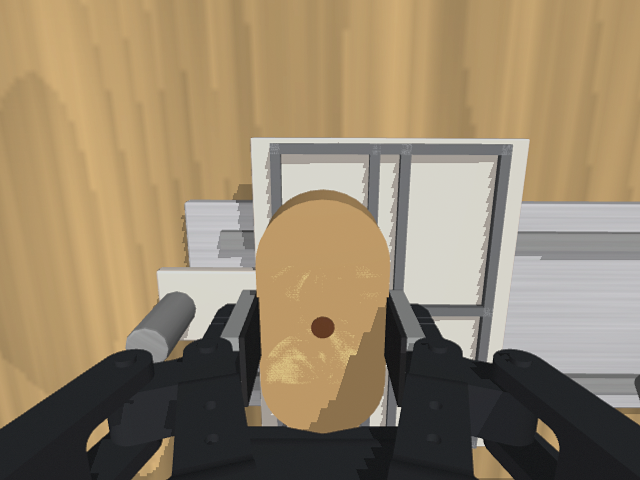

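```bash
python3 - <<'E'
from h import *
b=load('w9.png')
for uv in [(444,311),(444,149),(275,149),(376,149),(405,149),(507,149),(147,345)]: print(uv,onz(b,uv,.043).round(4))
E
```

```text
(444, 311) [0.6168 0.0076 0.043 ]
(444, 149) [0.6096 0.1096 0.043 ]
(275, 149) [0.5119 0.1101 0.043 ]
(376, 149) [0.5703 0.1098 0.043 ]
(405, 149) [0.5871 0.1097 0.043 ]
(507, 149) [0.6459 0.1094 0.043 ]
(147, 345) [ 0.4231 -0.0161  0.043 ]
```

{"op": "play_rows", "data": {
  "deltas": [
    [-0.001, 0.03, 0.001, 0, 0, 0],
    [-0.001, 0.06, 0.001, 0, 0, 0],
    [-0.001, 0.085, 0.001, 0, 0, 0],
    [-0.001, 0.097, 0.001, 0, 0, 0],
    [-0.001, 0.101, 0.001, 0, 0, 0],
    [-0.001, 0.103, 0.001, 0, 0, 0],
    [-0.001, 0.105, 0.001, 0, 0, 0],
    [-0.001, 0.1055, 0.001, 0, 0, 0],
    [-0.001, 0.1055, 0.001, 0, 0, 0]
  ]
}}

```text
t: 17.15
tcp_pos: [0.5433, 0.0601, 0.046]
tool_rot: [0.498, -0.501, 0.502, -0.499]
force: [0.1, 2.1, 4.4]
finger_gap: 0.502
```

{"op": "play_rows", "data": {
  "deltas": [
    [0, 0, 0, 0, 0, 0],
    [0, 0, 0, 0, 0, 0],
    [0, 0, 0, 0, 0, 0]
  ],
  "gripper": 0.058
}}

```text
t: 17.45
tcp_pos: [0.5424, 0.0599, 0.0448]
tool_rot: [0.499, -0.502, 0.502, -0.498]
force: [-0.9, 1.0, 0.2]
finger_gap: 0.679
```

{"op": "play_rows", "data": {
  "deltas": [
    [0, -0.015, 0, 0, 0, 0],
    [0, -0.05, 0, 0, 0, 0],
    [0, -0.095, 0, 0, 0, 0],
    [0, -0.12, 0, 0, 0, 0],
    [0, -0.12, 0, 0, 0, 0]
  ]
}}

```text
t: 17.95
tcp_pos: [0.5451, 0.0597, 0.1686]
tool_rot: [0.497, -0.499, 0.504, -0.5]
force: [0.1, 0.3, -0.8]
finger_gap: 0.684
```

```bash
python3 - <<'E'
from h import *
print(sense()['tcp_pos'],sense()['finger_gap'],sense()['force']); save('wrist','w10.png')
E
python3 pl.py .5425 .06 .1645 -.3 .490 .2475 .12 88
```

```text
[0.54510963 0.05971611 0.16862109] 0.6836918039533036 [ 0.1155877   0.27338885 -0.83884305]
tool dx -0.1872 dy 0.0445 dz -0.0535  turn_y -1.5411 rad (11 rows)
```

View pics/w10.png

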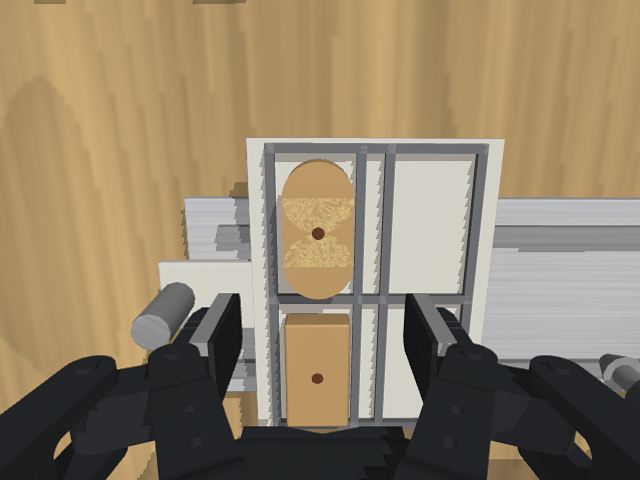

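```bash
python3 - <<'E'
from pc import *
seg('w10.png',{'oval':(318,234),'bar':(318,379)},.058)
E
```

```text
oval dot [317.8 233.4] 113 [0.5419 0.0591 0.058 ]
bar dot [317.  378.2] 88 [ 0.5406 -0.0437  0.058 ]
```

{"op": "play_rows", "data": {
  "deltas": [
    [-0.015, 0, -0.005, 0, -0.14, 0],
    [-0.035, 0, -0.01, 0, -0.28, 0],
    [-0.055, 0, -0.015, 0, -0.42, 0],
    [-0.075, 0, -0.02, 0, -0.56, 0],
    [-0.095, 0, -0.025, 0, -0.7, 0],
    [-0.115, 0, -0.03, 0, -0.84, 0],
    [-0.135, 0.01, -0.035, 0, -0.98, 0],
    [-0.155, 0.02, -0.042, 0, -1.12, 0],
    [-0.175, 0.03, -0.05, 0, -1.26, 0],
    [-0.187, 0.04, -0.0535, 0, -1.4, 0],
    [-0.187, 0.0445, -0.0535, 0, -1.54, 0],
    [-0.187, 0.0445, -0.0535, 0, -1.54, 0]
  ],
  "gripper": 0.06
}}

```text
t: 19.2
tcp_pos: [0.4879, 0.2472, 0.1178]
tool_rot: [0.708, -0.015, 0.011, -0.706]
force: [-0.4, -0.3, 0.0]
finger_gap: 0.703
```

```bash
python3 - <<'E'
from h import *
print(sense()['tcp_pos'],sense()['finger_gap'],sense()['force']); save('wrist','w11.png')
E
```

```text
[0.48792474 0.24718786 0.11779121] 0.7032179468022266 [-0.42141105 -0.27209122  0.02106283]
```

View pics/w11.png

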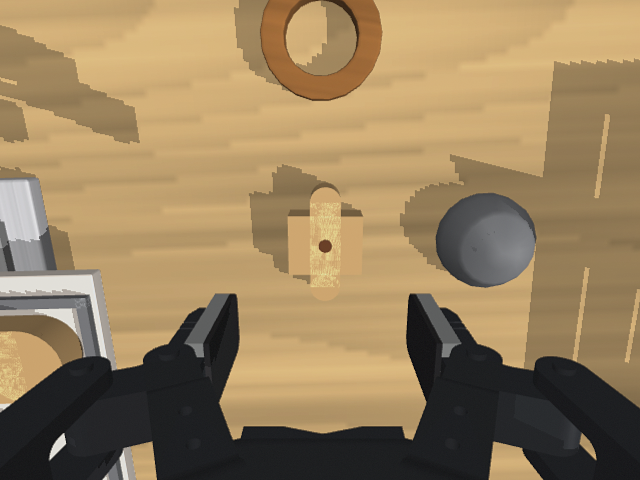

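{"op": "play_rows", "data": {
  "deltas": [
    [0, 0.03, 0, 0, 0, 0],
    [0, 0.06, 0, 0, 0, 0],
    [0, 0.09, 0, 0, 0, 0],
    [0, 0.106, 0, 0, 0, 0],
    [0, 0.114, 0, 0, 0, 0],
    [0, 0.114, 0, 0, 0, 0]
  ]
}}

```text
t: 19.85
tcp_pos: [0.4895, 0.2468, 0.0052]
tool_rot: [0.707, -0.015, 0.013, -0.707]
force: [-1.1, 0.3, 0.1]
finger_gap: 0.698
```

{"op": "play_rows", "data": {
  "deltas": [
    [0, 0, 0, 0, 0, 0],
    [0, 0, 0, 0, 0, 0],
    [0, 0, 0, 0, 0, 0],
    [0, 0, 0, 0, 0, 0]
  ],
  "gripper": 0.0
}}

```text
t: 20.25
tcp_pos: [0.4907, 0.2475, 0.0073]
tool_rot: [-0.707, 0.012, -0.014, 0.707]
force: [-0.5, 0.0, 3.5]
finger_gap: 0.498
```

{"op": "play_rows", "data": {
  "deltas": [
    [0, -0.02, 0, 0, 0, 0],
    [0, -0.05, 0, 0, 0, 0],
    [0, -0.09, 0, 0, 0, 0],
    [0, -0.124, 0, 0, 0, 0],
    [0, -0.144, 0, 0, 0, 0],
    [0, -0.144, 0, 0, 0, 0]
  ]
}}

```text
t: 20.85
tcp_pos: [0.4921, 0.248, 0.1537]
tool_rot: [-0.706, 0.01, -0.016, 0.708]
force: [-0.6, 0.8, -0.8]
finger_gap: 0.499
```

```bash
python3 pl.py .490 .2475 .15 88 .6165 .059 .15 -.3
```

```text
tool dx 0.1330 dy -0.0000 dz -0.1840  turn_y 1.5411 rad (11 rows)
```

{"op": "play_rows", "data": {
  "deltas": [
    [0.012, 0, -0.016, 0, 0.14, 0],
    [0.024, 0, -0.033, 0, 0.28, 0],
    [0.037, 0, -0.05, 0, 0.42, 0],
    [0.05, 0, -0.068, 0, 0.56, 0],
    [0.063, 0, -0.086, 0, 0.7, 0],
    [0.076, 0, -0.104, 0, 0.84, 0],
    [0.09, 0, -0.122, 0, 0.98, 0],
    [0.103, 0, -0.14, 0, 1.12, 0],
    [0.117, 0, -0.16, 0, 1.26, 0],
    [0.128, 0, -0.176, 0, 1.4, 0],
    [0.133, 0, -0.184, 0, 1.54, 0],
    [0.133, 0, -0.184, 0, 1.54, 0]
  ]
}}

```text
t: 22.05
tcp_pos: [0.6161, 0.0572, 0.1486]
tool_rot: [-0.499, 0.502, -0.501, 0.498]
force: [0.5, 1.1, -0.4]
finger_gap: 0.501
```

```bash
python3 - <<'E'
from pc import *
print(sense()['tcp_pos'],sense()['finger_gap'],sense()['force']); save('wrist','w12.png')
seg('w12.png',{'k':(322,327)},.161)
E
```

```text
[0.61608368 0.05720205 0.14862853] 0.5006754783639453 [ 0.52792586  1.14621503 -0.36771558]
k dot [322.  327.9] 258 [0.6148 0.0559 0.161 ]
```

View pics/w12.png

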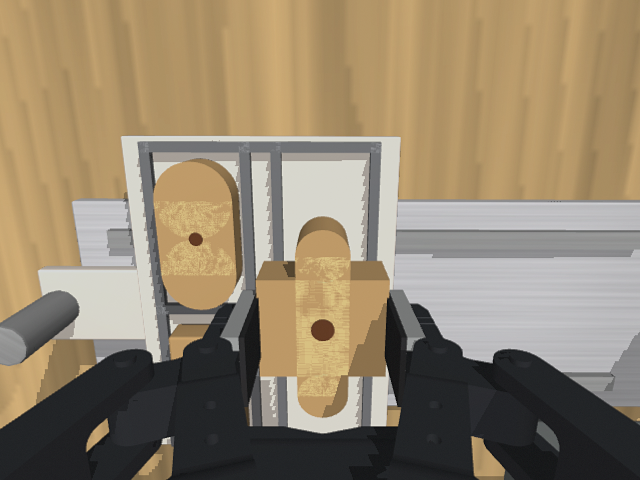

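{"op": "play_rows", "data": {
  "deltas": [
    [-0.002, 0.03, 0.001, 0, 0, 0],
    [-0.002, 0.06, 0.001, 0, 0, 0],
    [-0.002, 0.085, 0.001, 0, 0, 0],
    [-0.002, 0.097, 0.001, 0, 0, 0],
    [-0.002, 0.101, 0.001, 0, 0, 0],
    [-0.002, 0.103, 0.001, 0, 0, 0],
    [-0.002, 0.105, 0.001, 0, 0, 0],
    [-0.002, 0.1055, 0.001, 0, 0, 0],
    [-0.002, 0.1055, 0.001, 0, 0, 0]
  ]
}}

```text
t: 23.0
tcp_pos: [0.6177, 0.0605, 0.0457]
tool_rot: [0.498, -0.501, 0.502, -0.499]
force: [0.0, -0.5, -0.2]
finger_gap: 0.499
```

{"op": "play_rows", "data": {
  "deltas": [
    [0, 0, 0, 0, 0, 0],
    [0, 0, 0, 0, 0, 0],
    [0, 0, 0, 0, 0, 0]
  ],
  "gripper": 0.058
}}

```text
t: 23.3
tcp_pos: [0.6174, 0.0605, 0.0451]
tool_rot: [0.498, -0.501, 0.502, -0.499]
force: [-0.1, 0.3, 0.6]
finger_gap: 0.681
```

{"op": "play_rows", "data": {
  "deltas": [
    [0, -0.015, 0, 0, 0, 0],
    [0, -0.05, 0, 0, 0, 0],
    [0, -0.095, 0, 0, 0, 0],
    [0, -0.13, -0.01, 0, 0, 0],
    [0, -0.17, -0.03, 0, 0, 0],
    [0, -0.2, -0.05, 0, 0, 0],
    [0, -0.2, -0.06, 0, 0, 0],
    [0, -0.2, -0.06, 0, 0, 0]
  ]
}}

```text
t: 24.1
tcp_pos: [0.5559, 0.0611, 0.2463]
tool_rot: [0.498, -0.501, 0.502, -0.499]
force: [-0.3, 0.7, -0.6]
finger_gap: 0.681
```

```bash
python3 - <<'E'
from h import *
print(sense()['tcp_pos'],sense()['finger_gap'],sense()['force']); save('wrist','w13.png');save('scene','s13.png');save('side','d13.png')
E
```

```text
[0.5559385  0.06112875 0.2463068 ] 0.6810318747332472 [-0.25956918  0.69079401 -0.58896147]
```

View pics/w13.png

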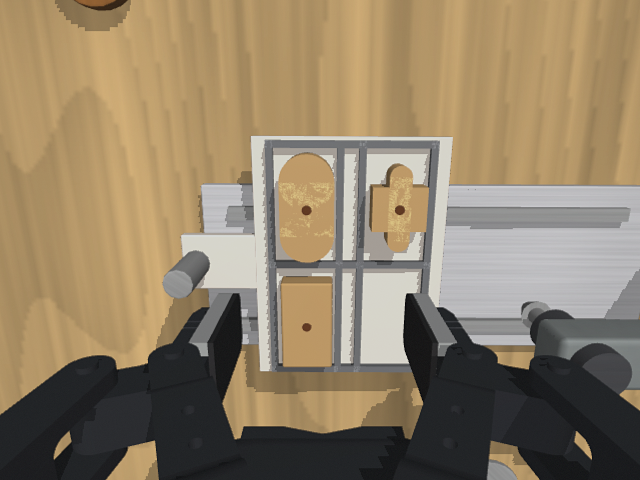

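View pics/d13.png

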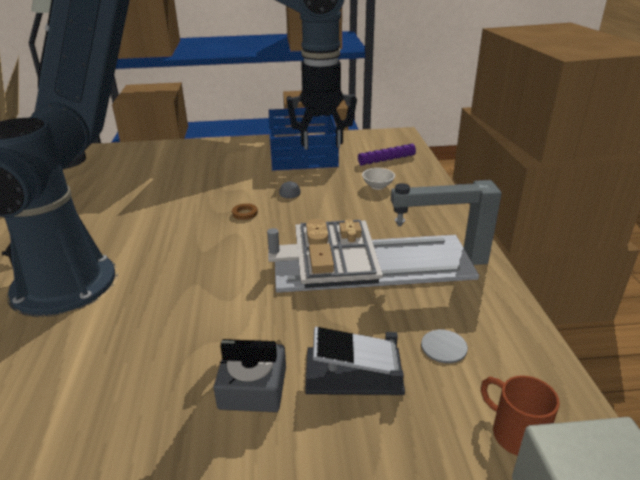

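```bash
python3 - <<'E'
from pc import *
seg('w13.png',{'oval':(306,210),'bar':(306,327),'keel':(400,210)},.058)
b=load('w13.png')
for z in (.058,.06,.07,.094): print('k corners',z,[onz(b,u,z).round(4) for u in [(371,185),(428,186),(370,231),(427,232)]])
c=cv2.resize(b['im'][120:380,240:470][:,:,::-1],None,fx=2.3,fy=2.3,interpolation=2); cv2.imwrite('pics/c8.png',c)
c=cv2.resize(b['im'][270:400,490:640][:,:,::-1],None,fx=4,fy=4,interpolation=2); cv2.imwrite('pics/c9.png',c)
d=load('d13.png'); c=cv2.resize(d['im'][170:290,260:500][:,:,::-1],None,fx=3.3,fy=3.3,interpolation=2); cv2.imwrite('pics/c10.png',c)
E
```

```text
oval dot [306. 210.] 69 [0.5418 0.0592 0.058 ]
bar dot [306.3 326.7] 54 [ 0.5404 -0.0434  0.058 ]
keel dot [399.2 209.8] 67 [0.6162 0.059  0.058 ]
k corners 0.058 [array([0.5932, 0.079 , 0.058 ]), array([0.638, 0.078, 0.058]), array([0.5933, 0.0416, 0.058 ]), array([0.6395, 0.0406, 0.058 ])]
k corners 0.06 [array([0.5929, 0.0793, 0.06  ]), array([0.6375, 0.0783, 0.06  ]), array([0.5931, 0.0422, 0.06  ]), array([0.639 , 0.0411, 0.06  ])]
k corners 0.07 [array([0.5918, 0.0808, 0.07  ]), array([0.635 , 0.0798, 0.07  ]), array([0.5919, 0.0448, 0.07  ]), array([0.6365, 0.0437, 0.07  ])]
k corners 0.094 [array([0.589 , 0.0843, 0.094 ]), array([0.629 , 0.0834, 0.094 ]), array([0.5892, 0.051 , 0.094 ]), array([0.6304, 0.05  , 0.094 ])]
```

View pics/c8.png

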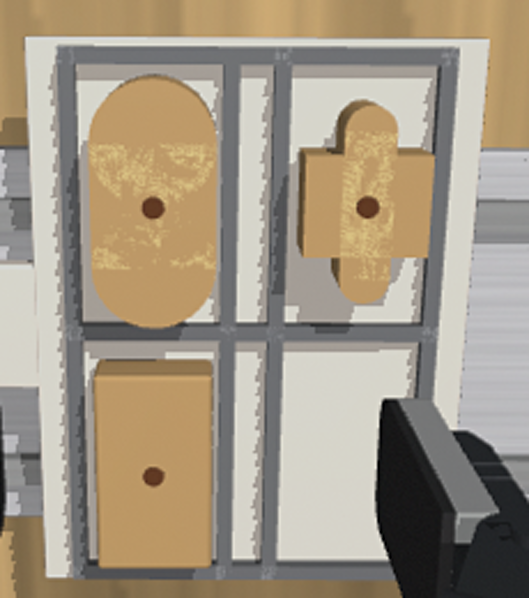

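View pics/c9.png

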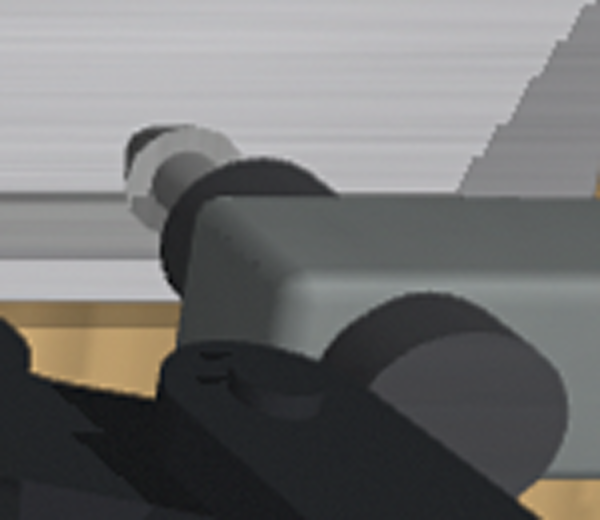

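View pics/c10.png

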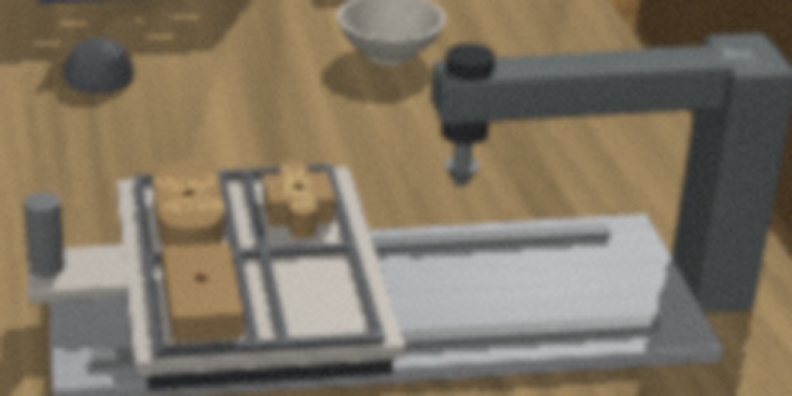

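```bash
python3 - <<'E'
from h import *
d=load('d13.png');b=load('w13.png');s=load('s13.png')
print(tri([d,b],[(399.7,225.8),(527,308)]))
for z in (.09,.094): print(onz(d,(399.7,225.8),z),onz(b,(527,308),z), onz(b,(190/4+490,178/4+270),z+.012))
# guide bottom rim disc at z .13 : circle approx center (250,245)/4 
print(onz(b,(256/4+490,250/4+270),.13))
# disc top: right in scene/side/wrist
print(onz(b,(480/4+490,415/4+270),.184), onz(d,(402.5,186),.184), onz(s,(296.8,272),.184))
# arm centreline edges at z=.175, from w13: top edge front
E
```

```text
(array([ 0.71110424, -0.01045099,  0.09348853]), [np.float64(0.36265792108844913), np.float64(1.0992436590848633)])
[ 0.7134579 -0.0041958  0.09     ] [ 0.71208863 -0.01194904  0.09      ] [ 0.71424795 -0.01164115  0.102     ]
[ 0.71169531 -0.01070733  0.094     ] [ 0.70999137 -0.01008115  0.094     ] [ 0.71203316 -0.00969961  0.106     ]
[ 0.7116905  -0.01146864  0.13      ]
[ 0.71366918 -0.00791395  0.184     ] [ 0.71256732 -0.0056774   0.184     ] [ 0.71111618 -0.00523235  0.184     ]
```

{"op": "play_rows", "data": {
  "deltas": [
    [0.03, -0.01, -0.01, 0, 0, 0],
    [0.075, -0.02, -0.02, 0, 0, 0],
    [0.12, -0.02, -0.03, 0, 0, 0],
    [0.165, -0.02, -0.04, 0, 0, 0],
    [0.21, -0.02, -0.05, 0, 0, 0],
    [0.255, -0.02, -0.06, 0, 0, 0],
    [0.3, -0.02, -0.075, 0, 0, 0],
    [0.345, -0.02, -0.09, 0, 0, 0],
    [0.39, -0.02, -0.1, 0, 0, 0],
    [0.421, -0.02, -0.107, 0, 0, 0],
    [0.421, -0.02, -0.107, 0, 0, 0],
    [0.421, -0.02, -0.107, 0, 0, 0]
  ]
}}

```text
t: 25.45
tcp_pos: [0.4473, -0.36, 0.263]
tool_rot: [-0.498, 0.503, -0.501, 0.498]
force: [0.0, -0.8, -1.1]
finger_gap: 0.678
```

```bash
python3 - <<'E'
from h import *
print(sense()['tcp_pos'],sense()['finger_gap'],sense()['q']); save('wrist','w14.png')
E
```

```text
[ 0.44728852 -0.35998428  0.26303901] 0.6780739107471411 [-8.72477389e-01  4.24360613e-01  1.52350885e+00  5.21266471e-04
  1.19701164e+00 -8.64685351e-01]
```

View pics/w14.png

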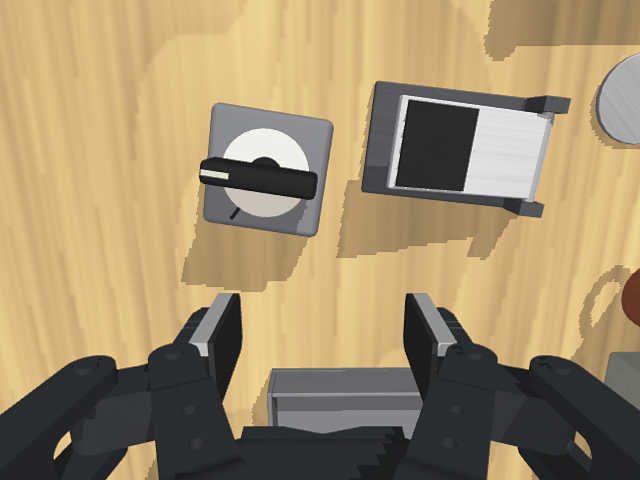

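```bash
python3 - <<'E'
from h import *
b=load('w14.png')
cv2.imwrite('pics/c11.png',cv2.resize(b['im'][90:250,190:340][:,:,::-1],None,fx=4,fy=4,interpolation=2))
E
```

```text
(no output)
```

View pics/c11.png

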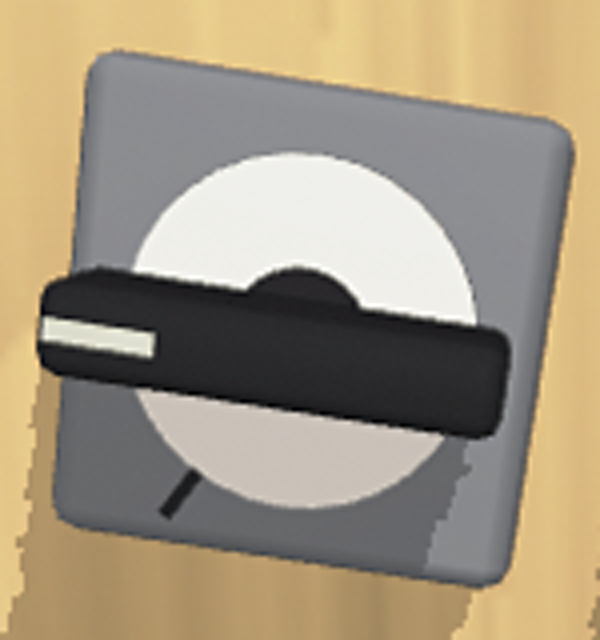

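```bash
python3 - <<'E'
from h import *
b=load('w14.png')
a=onz(b,(200,172.7),.1);c=onz(b,(316.2,189.8),.1);v=c-a;print('handle',(a+c)/2,np.degrees(np.arctan2(v[1],v[0])),np.linalg.norm(v))
q=[onz(b,u,z) for u,z in [((40/4+190,372/4+90),.1),((490/4+190,438/4+90),.1)]];v=q[1]-q[0];print(np.degrees(np.arctan2(v[1],v[0])))
P=[(408,100),(479,107),(466,191),(398,185)]
for z in (.06,.067,.07):
  p=[onz(b,u,z) for u in P];print('pad',z,np.mean(p,0).round(4)); 
e=[onz(b,u,.067) for u in P[:2]];v=e[1]-e[0];print(np.degrees(np.arctan2(v[1],v[0])))
e=[onz(b,u,.067) for u in P[3:1:-1]];v=e[1]-e[0];print(np.degrees(np.arctan2(v[1],v[0])))
E
python3 pl.py .4505 -.36 .2655 -.3 .4 -.333 .15 -98
```

```text
handle [ 0.39946396 -0.33470883  0.1       ] -8.816942915457838 0.08467197715929245
-8.839048043932278
pad 0.06 [ 0.5383 -0.3135  0.06  ]
pad 0.067 [ 0.5364 -0.3131  0.067 ]
pad 0.07 [ 0.5357 -0.3129  0.07  ]
-5.762178280375474
-5.432930945365515
tool dx -0.0267 dy 0.1155 dz -0.0506  turn_y 1.7052 rad (12 rows)
```

{"op": "play_rows", "data": {
  "deltas": [
    [-0.005, 0.01, -0.01, 0, 0.143, 0],
    [-0.01, 0.02, -0.02, 0, 0.286, 0],
    [-0.015, 0.03, -0.03, 0, 0.43, 0],
    [-0.02, 0.04, -0.04, 0, 0.573, 0],
    [-0.0255, 0.05, -0.051, 0, 0.716, 0],
    [-0.0255, 0.06, -0.051, 0, 0.86, 0],
    [-0.0255, 0.07, -0.051, 0, 1.003, 0],
    [-0.0255, 0.08, -0.051, 0, 1.146, 0],
    [-0.0255, 0.09, -0.051, 0, 1.29, 0],
    [-0.0255, 0.0955, -0.051, 0, 1.433, 0],
    [-0.0255, 0.0955, -0.051, 0, 1.576, 0],
    [-0.0255, 0.0955, -0.051, 0, 1.719, 0]
  ],
  "gripper": 0.045
}}

```text
t: 26.7
tcp_pos: [0.3973, -0.3317, 0.1687]
tool_rot: [0.055, 0.705, -0.704, -0.056]
force: [-0.3, -0.4, -0.1]
finger_gap: 0.528
```

{"op": "play_rows", "data": {
  "deltas": [
    [0, 0, 0, 0, 0, 0],
    [0, 0, 0, 0, 0, 0]
  ]
}}

```text
t: 26.9
tcp_pos: [0.3972, -0.3325, 0.1692]
tool_rot: [0.053, 0.705, -0.705, -0.053]
force: [0.6, -0.6, -0.1]
finger_gap: 0.53
```

```bash
python3 - <<'E'
from h import *
from scipy.spatial.transform import Rotation as R
r=R.from_quat(sense()['tool_rot']).as_matrix()
print(sense()['tcp_pos'],sense()['finger_gap'],np.degrees(np.arctan2(r[1,2],r[0,2]))); save('wrist','w15.png')
E
```

```text
[ 0.39721723 -0.33251821  0.16917969] 0.530187790308085 -98.57125774650292
```

View pics/w15.png

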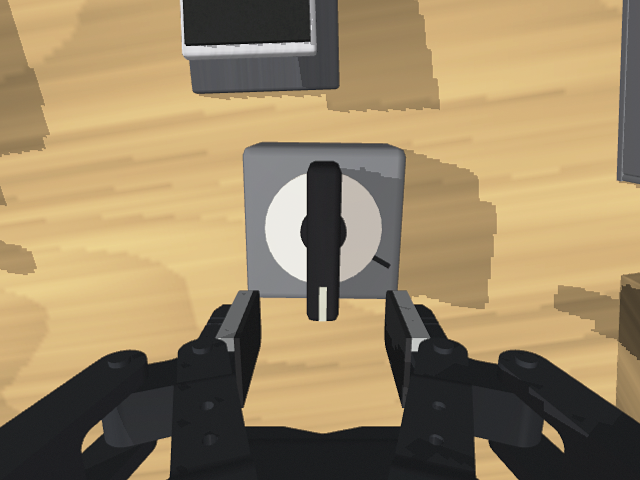

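```bash
python3 - <<'E'
from h import *
b=load('w15.png');a=load('w14.png')
p,q=onz(b,(324,162),.1),onz(b,(322,320.5),.1);v=p-q;print((p+q)/2,np.degrees(np.arctan2(v[1],v[0])),np.linalg.norm(v))
print(tri([a,b],[(200,172.7),(322,320.5)]),tri([a,b],[(316.2,189.8),(324,162)]))
E
python3 pl.py .3995 -.3345 .17 -98.8 .3995 -.3345 .07 -98.8
```

```text
[ 0.40027158 -0.33412986  0.1       ] -9.19751386433068 0.08639344425039502
(array([ 0.35864641, -0.32766507,  0.10261059]), [np.float64(0.4935975273741228), np.float64(0.6506404733391827)]) (array([ 0.44194253, -0.34131852,  0.09712716]), [np.float64(1.0419473198618903), np.float64(1.5364555408441862)])
tool dx 0.0000 dy 0.1000 dz -0.0000  turn_y -0.0000 rad (0 rows)
```

{"op": "play_rows", "data": {
  "deltas": [
    [0, 0.03, 0, 0, 0, 0],
    [0, 0.06, 0, 0, 0, 0],
    [0, 0.085, 0, 0, 0, 0],
    [0, 0.098, 0, 0, 0, 0],
    [0, 0.098, 0, 0, 0, 0],
    [0, 0.098, 0, 0, 0, 0]
  ]
}}

```text
t: 27.55
tcp_pos: [0.3972, -0.3339, 0.0717]
tool_rot: [-0.054, -0.705, 0.705, 0.054]
force: [-0.1, -1.3, -0.4]
finger_gap: 0.526
```

{"op": "play_rows", "data": {
  "deltas": [
    [0, 0, 0, 0, 0, 0],
    [0, 0, 0, 0, 0, 0],
    [0, 0, 0, 0, 0, 0],
    [0, 0, 0, 0, 0, 0]
  ],
  "gripper": 0.0,
  "force": 50
}}

```text
t: 27.95
tcp_pos: [0.3975, -0.333, 0.0727]
tool_rot: [0.055, 0.705, -0.705, -0.054]
force: [2.3, 4.4, 5.5]
finger_gap: 0.201
```

{"op": "play_rows", "data": {
  "deltas": [
    [0, 0, 0, 0, -0.13, 0],
    [0, 0, 0, 0, -0.26, 0],
    [0, 0, 0, 0, -0.39, 0],
    [0, 0, 0, 0, -0.52, 0],
    [0, 0, 0, 0, -0.65, 0],
    [0, 0, 0, 0, -0.78, 0],
    [0, 0, 0, 0, -0.91, 0],
    [0, 0, 0, 0, -1.03, 0],
    [0, 0, 0, 0, -1.07, 0],
    [0, 0, 0, 0, -1.07, 0]
  ]
}}

```text
t: 28.95
tcp_pos: [0.3984, -0.3352, 0.0727]
tool_rot: [0.31, -0.634, 0.637, -0.312]
force: [3.8, -1.4, 4.6]
finger_gap: 0.201
```

```bash
python3 - <<'E'
from h import *
from scipy.spatial.transform import Rotation as R
r=R.from_quat(sense()['tool_rot']).as_matrix()
print(sense()['tcp_pos'],sense()['finger_gap'],np.degrees(np.arctan2(r[1,2],r[0,2])),sense()['force'],sense()['ft_torque'])
E
```

```text
[ 0.39840385 -0.33516429  0.072696  ] 0.20062042335794728 -37.890207441554665 [ 3.80549643 -1.35357527  4.59700283] [ 0.06488026 -0.20602321 -1.29057554]
```

{"op": "play_rows", "data": {
  "deltas": [
    [0, 0, 0, 0, 0.02, 0],
    [0, 0, 0, 0, 0.02, 0],
    [0, 0, 0, 0, 0.02, 0],
    [0, 0, 0, 0, 0.02, 0]
  ],
  "gripper": 0.045
}}

```text
t: 29.35
tcp_pos: [0.3965, -0.3332, 0.0711]
tool_rot: [-0.307, 0.638, -0.637, 0.306]
force: [0.3, 0.2, 0.7]
finger_gap: 0.525
```

{"op": "play_rows", "data": {
  "deltas": [
    [0, -0.03, 0, 0, 0, 0],
    [0, -0.08, 0, 0, 0, 0],
    [0, -0.11, 0, 0, 0, 0],
    [0, -0.11, 0, 0, 0, 0]
  ]
}}

```text
t: 29.75
tcp_pos: [0.3987, -0.3359, 0.1854]
tool_rot: [0.306, -0.634, 0.641, -0.307]
force: [0.7, -0.4, -0.5]
finger_gap: 0.528
```

```bash
python3 - <<'E'
from h import *
print(sense()['tcp_pos'],sense()['finger_gap']); save('wrist','w16.png')
E
```

```text
[ 0.39867397 -0.33587401  0.18541096] 0.5279135751573915
```

View pics/w16.png

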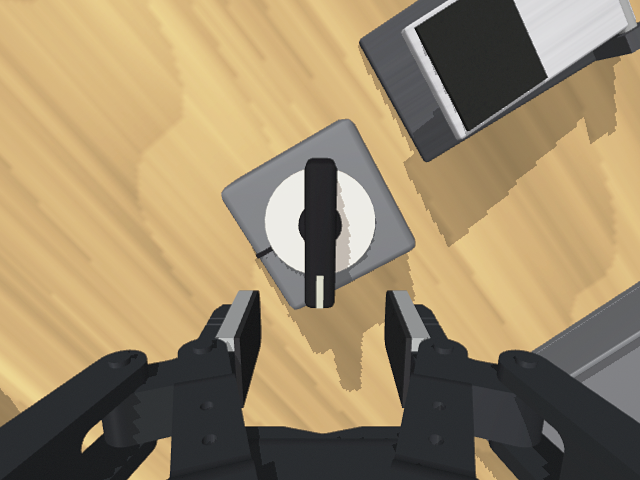

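```bash
python3 pl.py .3995 -.3345 .182 -38.6 .4447 .0096 .16 -.3
```

```text
tool dx -0.2971 dy 0.0220 dz -0.1794  turn_y -0.6685 rad (5 rows)
```

{"op": "play_rows", "data": {
  "deltas": [
    [-0.03, -0.02, -0.018, 0, -0.07, 0],
    [-0.065, -0.02, -0.038, 0, -0.14, 0],
    [-0.1, -0.02, -0.06, 0, -0.22, 0],
    [-0.135, -0.02, -0.08, 0, -0.3, 0],
    [-0.17, -0.02, -0.102, 0, -0.38, 0],
    [-0.205, -0.01, -0.124, 0, -0.46, 0],
    [-0.24, 0, -0.145, 0, -0.54, 0],
    [-0.275, 0.01, -0.166, 0, -0.62, 0],
    [-0.297, 0.022, -0.1794, 0, -0.6685, 0],
    [-0.297, 0.022, -0.1794, 0, -0.6685, 0],
    [-0.297, 0.022, -0.1794, 0, -0.6685, 0]
  ],
  "gripper": 0.05
}}

```text
t: 30.9
tcp_pos: [0.4413, 0.0108, 0.1581]
tool_rot: [-0.499, 0.502, -0.5, 0.498]
force: [0.1, -0.1, -0.3]
finger_gap: 0.587
```

```bash
python3 - <<'E'
from h import *
print(sense()['tcp_pos'],sense()['finger_gap']); save('wrist','w17.png')
E
```

```text
[0.44125548 0.01075486 0.15812139] 0.5866263839818823
```

View pics/w17.png

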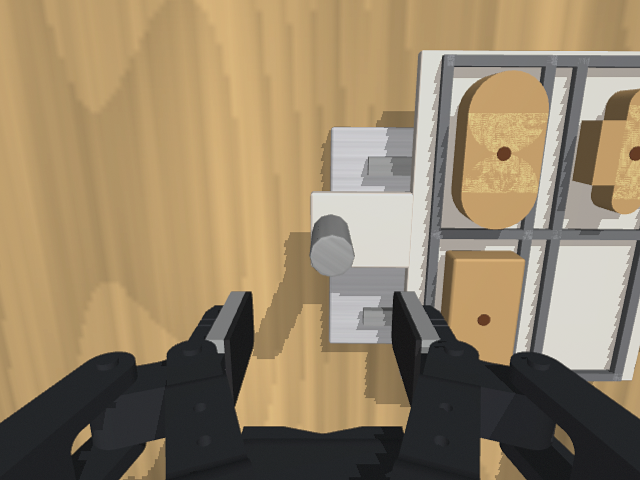

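{"op": "play_rows", "data": {
  "deltas": [
    [0, 0.03, 0, 0, 0, 0],
    [0, 0.07, 0, 0, 0, 0],
    [0, 0.095, 0, 0, 0, 0],
    [0, 0.105, 0, 0, 0, 0],
    [0, 0.105, 0, 0, 0, 0]
  ]
}}

```text
t: 31.45
tcp_pos: [0.4419, 0.0094, 0.0534]
tool_rot: [-0.498, 0.503, -0.501, 0.497]
force: [-0.6, -0.0, -1.0]
finger_gap: 0.584
```

{"op": "play_rows", "data": {
  "deltas": [
    [0, 0, 0, 0, 0, 0],
    [0, 0, 0, 0, 0, 0],
    [0, 0, 0, 0, 0, 0],
    [0, 0, 0, 0, 0, 0]
  ],
  "gripper": 0.0,
  "force": 50
}}

```text
t: 31.85
tcp_pos: [0.4449, 0.0096, 0.0557]
tool_rot: [0.497, -0.5, 0.504, -0.5]
force: [3.6, -2.0, 7.0]
finger_gap: 0.269
```

{"op": "play_rows", "data": {
  "deltas": [
    [0.006, 0, 0.014, 0, 0, 0],
    [0.012, 0, 0.03, 0, 0, 0],
    [0.02, 0, 0.048, 0, 0, 0],
    [0.028, 0, 0.066, 0, 0, 0],
    [0.036, 0, 0.084, 0, 0, 0],
    [0.044, 0, 0.102, 0, 0, 0],
    [0.052, 0, 0.12, 0, 0, 0],
    [0.058, 0, 0.138, 0, 0, 0],
    [0.064, 0, 0.152, 0, 0, 0],
    [0.068, 0, 0.162, 0, 0, 0],
    [0.07, 0, 0.168, 0, 0, 0],
    [0.07, 0, 0.168, 0, 0, 0]
  ]
}}

```text
t: 33.05
tcp_pos: [0.611, -0.0605, 0.0557]
tool_rot: [0.498, -0.501, 0.502, -0.499]
force: [3.1, 0.6, 5.5]
finger_gap: 0.268
```

```bash
python3 - <<'E'
from h import *
print(sense()['tcp_pos'],sense()['finger_gap'],sense()['force']); save('wrist','w18.png');save('side','d18.png')
d=load('d18.png'); c=cv2.resize(d['im'][170:290,310:500][:,:,::-1],None,fx=4,fy=4,interpolation=2); cv2.imwrite('pics/c12.png',c)
E
```

```text
[ 0.61095187 -0.0605      0.05573996] 0.26811228846457064 [3.14710007 0.64571331 5.45225628]
```

View pics/w18.png

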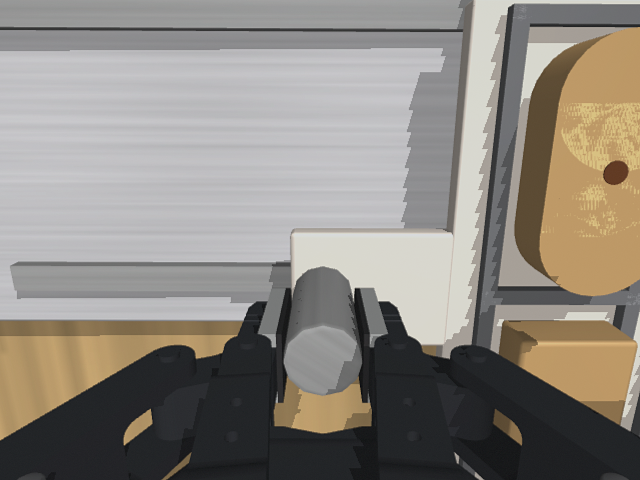

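View pics/c12.png

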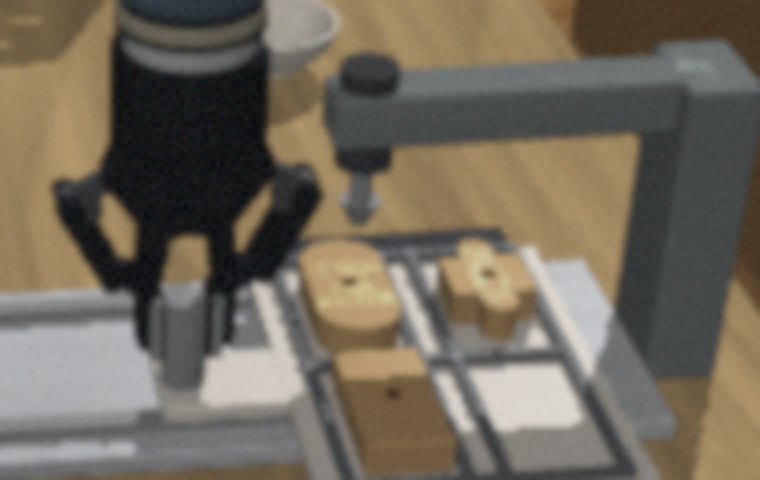

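```bash
python3 - <<'E'
from h import *
b=load('w18.png');d=load('d18.png')
print(onz(b,(615,172),.058),onz(d,(397.3,240.3),.058),tri([b,d],[(615,172),(397.3,240.3)]))
print('tip',onz(d,(400.3,225.5),.094))
for y in (-.006,-.01,-.014): print('dot pred px',proj(d,(.7115,y,.058)),'tip',proj(d,(.7115,y,.094)))
E
```

```text
[ 0.70715792 -0.01065098  0.058     ] [ 0.70903137 -0.01019987  0.058     ] (array([ 0.70828798, -0.01062157,  0.05776053]), [np.float64(2.9406907973992324), np.float64(0.38065623432730583)])
tip [ 0.71320706 -0.00966712  0.094     ]
dot pred px [398.00276879 239.17418427] tip [399.09947035 224.66061416]
dot pred px [398.42396365 240.17362411] tip [399.53121942 225.6333538 ]
dot pred px [398.84766962 241.17902248] tip [399.96558689 226.61199276]
```

{"op": "play_rows", "data": {
  "deltas": [
    [0, 0, 0.002, 0, 0, 0],
    [0, 0, 0.0035, 0, 0, 0],
    [0, 0, 0.0035, 0, 0, 0]
  ]
}}

```text
t: 33.45
tcp_pos: [0.613, -0.0605, 0.0557]
tool_rot: [-0.499, 0.502, -0.501, 0.498]
force: [-1.4, -0.7, 6.2]
finger_gap: 0.27
```

{"op": "play_rows", "data": {
  "deltas": [
    [0, 0, 0, 0, 0, 0],
    [0, 0, 0, 0, 0, 0],
    [0, 0, 0, 0, 0, 0]
  ],
  "gripper": 0.05
}}

```text
t: 33.75
tcp_pos: [0.6125, -0.0604, 0.0539]
tool_rot: [-0.499, 0.502, -0.501, 0.498]
force: [0.1, -0.3, -0.2]
finger_gap: 0.586
```

{"op": "play_rows", "data": {
  "deltas": [
    [0, -0.03, 0, 0, 0, 0],
    [0, -0.06, 0, 0, 0, 0],
    [-0.03, -0.075, 0.0, 0, 0, 0],
    [-0.075, -0.085, 0.01, 0, 0, 0],
    [-0.115, -0.085, 0.03, 0, 0, 0],
    [-0.15, -0.085, 0.05, 0, 0, 0],
    [-0.15, -0.085, 0.05, 0, 0, 0],
    [-0.15, -0.085, 0.05, 0, 0, 0]
  ]
}}

```text
t: 34.55
tcp_pos: [0.6637, 0.0899, 0.1386]
tool_rot: [-0.499, 0.501, -0.501, 0.498]
force: [0.1, -0.7, 0.9]
finger_gap: 0.586
```

```bash
python3 - <<'E'
from h import *
print(sense()['tcp_pos'],sense()['finger_gap'],sense()['force']); save('wrist','w19.png')
E
```

```text
[0.6637242  0.08992601 0.1386008 ] 0.586201940509502 [ 0.14196103 -0.71242853  0.85274973]
```

View pics/w19.png

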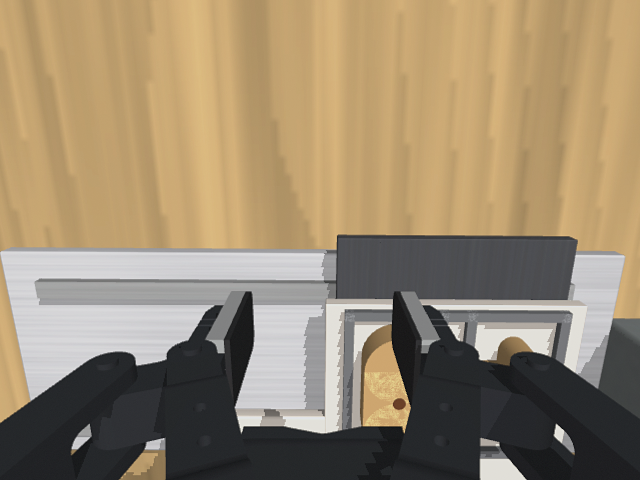

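{"op": "play_rows", "data": {
  "deltas": [
    [0.02, -0.01, -0.02, 0, 0, 0],
    [0.045, -0.015, -0.038, 0, 0, 0],
    [0.065, -0.015, -0.038, 0, 0, 0],
    [0.065, -0.015, -0.038, 0, 0, 0],
    [0.065, -0.015, -0.038, 0, 0, 0]
  ]
}}

```text
t: 35.1
tcp_pos: [0.6254, 0.0228, 0.1542]
tool_rot: [-0.498, 0.503, -0.502, 0.498]
force: [-0.1, 0.3, 0.2]
finger_gap: 0.586
```

```bash
python3 - <<'E'
from h import *
print(sense()['tcp_pos'],sense()['finger_gap'],sense()['force']); save('wrist','w20.png');save('side','d20.png')
d=load('d20.png'); c=cv2.resize(d['im'][170:290,310:500][:,:,::-1],None,fx=4,fy=4,interpolation=2); cv2.imwrite('pics/c13.png',c)
E
```

```text
[0.62542318 0.02281101 0.15422485] 0.5855558057898774 [-0.05542236  0.3322945   0.1581133 ]
```

View pics/w20.png

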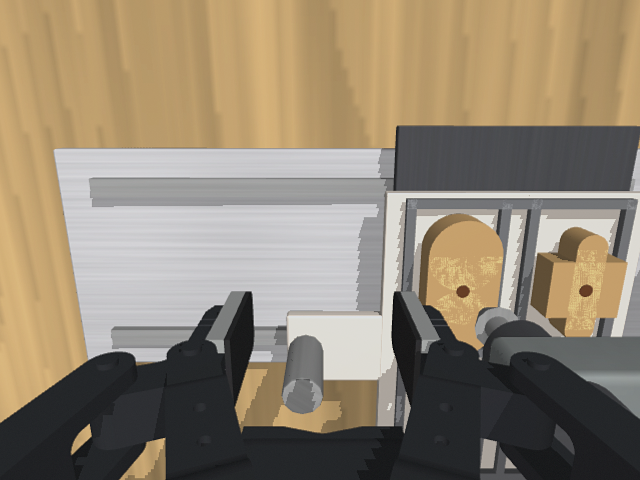

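View pics/c13.png

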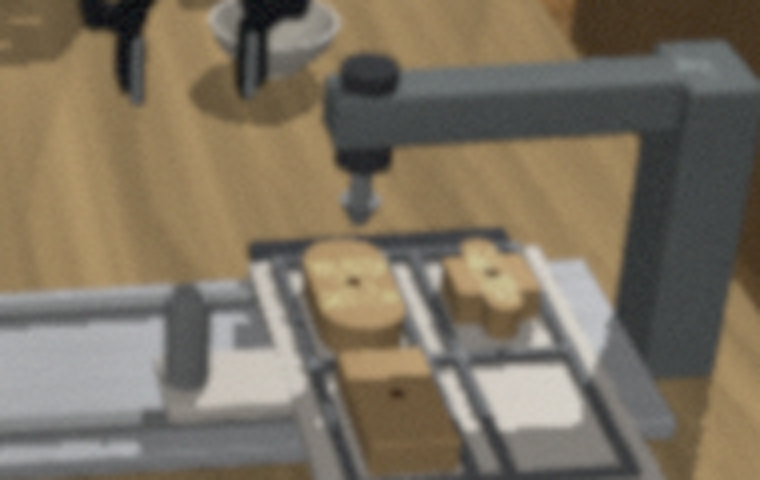

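```bash
python3 - <<'E'
from pc import *
b=load('w20.png'); c=cv2.resize(b['im'][270:370,440:560][:,:,::-1],None,fx=6,fy=6,interpolation=2); cv2.imwrite('pics/c14.png',c)
seg('w20.png',{'oval':(462,291)},.058)
d=load('d20.png')
print(onz(d,(353/4+310,282/4+170),.058),onz(d,(359/4+310,222/4+170),.094))
for x in(.710,.712):
 for y in (-.006,-.010,-.014): print(x,y,'tip px wrist',proj(b,(x,y,.094)).round(1),((proj(b,(x,y,.094))-[440,270])*6).round(0),'side',((proj(d,(x,y,.094))-[310,170])*4).round(1))
E
```

```text
oval dot [462.6 291.2] 116 [ 0.7091 -0.0111  0.058 ]
[ 0.7108472  -0.01122067  0.058     ] [ 0.71207313 -0.00952493  0.094     ]
0.71 -0.006 tip px wrist [487. 309.] [282. 234.] side [353.6 218.8]
0.71 -0.01 tip px wrist [486.3 315.9] [278. 276.] side [355.3 222.7]
0.71 -0.014 tip px wrist [485.5 322.9] [273. 317.] side [357.  226.6]
0.712 -0.006 tip px wrist [490.8 308.9] [305. 234.] side [357.3 218.6]
0.712 -0.01 tip px wrist [490.1 315.9] [300. 276.] side [359.1 222.5]
0.712 -0.014 tip px wrist [489.3 322.8] [296. 317.] side [360.8 226.4]
```

View pics/c14.png

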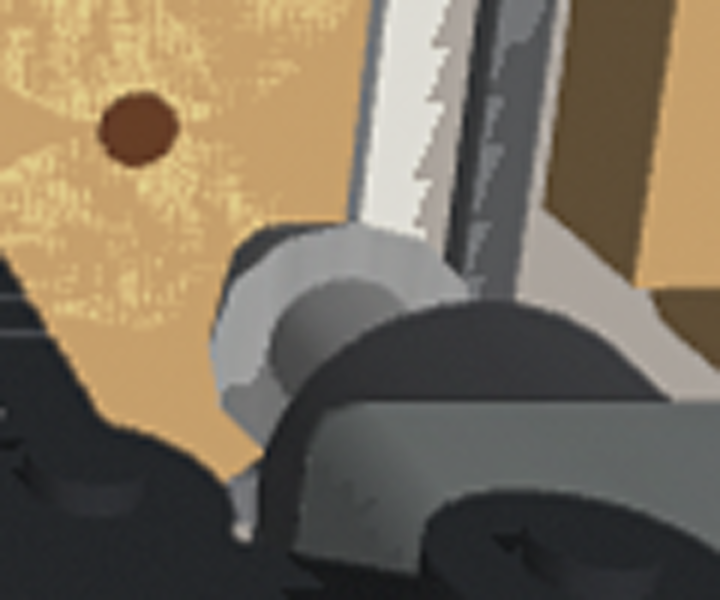

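```bash
python3 - <<'E'
from h import *
b=load('w20.png')
im=cv2.resize(b['im'][270:370,440:560][:,:,::-1],None,fx=6,fy=6,interpolation=2)
t=np.linspace(0,2*np.pi,60)
for k,(x,y) in enumerate([(.7115,-.0105),(.7095,-.0115)]):
    o=im.copy()
    for z,r,col in [(.13,.015,(0,255,0)),(.094,.006,(0,0,255)),(.106,.01,(255,0,0)),(.104,.01,(255,255,0))]:
        p=np.array([(proj(b,(x+r*np.cos(a),y+r*np.sin(a),z))-[440,270])*6 for a in t]).astype(np.int32)
        cv2.polylines(o,[p],True,col,1)
    cv2.imwrite('pics/ov%d.png'%k,o[:, :])
    im2=o if k==0 else np.hstack([cv2.resize(im2,None,fx=.55,fy=.55),cv2.resize(o,None,fx=.55,fy=.55)])
cv2.imwrite('pics/ov.png',im2)
E
```

```text
(no output)
```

View pics/ov.png

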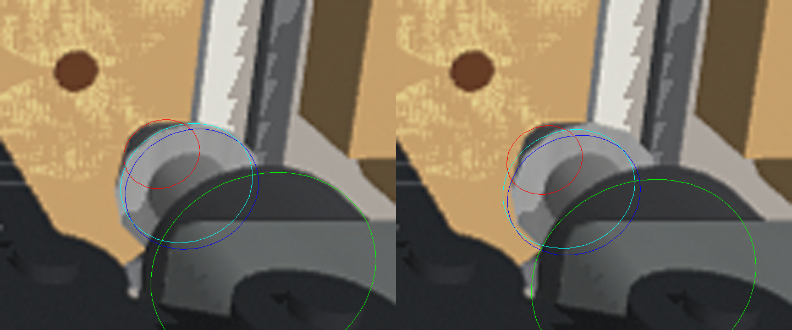

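{"op": "play_rows", "data": {
  "deltas": [
    [0.035, 0, -0.007, 0, 0, 0],
    [0.07, 0, -0.0137, 0, 0, 0],
    [0.085, 0.01, -0.0137, 0, 0, 0],
    [0.085, 0.04, -0.0137, 0, 0, 0],
    [0.085, 0.075, -0.0137, 0, 0, 0],
    [0.085, 0.1, -0.0137, 0, 0, 0],
    [0.085, 0.1, -0.0137, 0, 0, 0],
    [0.085, 0.1, -0.0137, 0, 0, 0]
  ]
}}

```text
t: 36.0
tcp_pos: [0.6117, -0.06, 0.0538]
tool_rot: [-0.499, 0.502, -0.501, 0.498]
force: [-0.5, -0.2, 0.1]
finger_gap: 0.587
```

{"op": "play_rows", "data": {
  "deltas": [
    [0, 0, 0, 0, 0, 0],
    [0, 0, 0, 0, 0, 0],
    [0, 0, 0, 0, 0, 0],
    [0, 0, 0, 0, 0, 0]
  ],
  "gripper": 0.0
}}

```text
t: 36.4
tcp_pos: [0.613, -0.0608, 0.056]
tool_rot: [0.498, -0.501, 0.503, -0.499]
force: [0.4, 1.1, 6.5]
finger_gap: 0.269
```

{"op": "play_rows", "data": {
  "deltas": [
    [-0.001, 0, 0.001, 0, 0, 0],
    [-0.0013, 0, 0.002, 0, 0, 0],
    [-0.0013, 0, 0.002, 0, 0, 0]
  ]
}}

```text
t: 36.7
tcp_pos: [0.6144, -0.0603, 0.056]
tool_rot: [0.498, -0.501, 0.502, -0.499]
force: [-1.0, -1.5, 7.3]
finger_gap: 0.269
```

{"op": "play_rows", "data": {
  "deltas": [
    [-0.0006, 0, 0.0008, 0, 0, 0],
    [-0.0006, 0, 0.0008, 0, 0, 0],
    [-0.0006, 0, 0.0008, 0, 0, 0]
  ]
}}

```text
t: 37.0
tcp_pos: [0.6151, -0.0599, 0.056]
tool_rot: [0.498, -0.501, 0.502, -0.499]
force: [-0.6, -1.4, 6.9]
finger_gap: 0.267
```

{"op": "play_rows", "data": {
  "deltas": [
    [0, 0, 0, 0, 0, 0],
    [0, 0, 0, 0, 0, 0],
    [0, 0, 0, 0, 0, 0]
  ],
  "gripper": 0.05
}}

```text
t: 37.3
tcp_pos: [0.6143, -0.0588, 0.0541]
tool_rot: [-0.498, 0.502, -0.501, 0.498]
force: [-0.1, -0.5, 0.1]
finger_gap: 0.586
```

{"op": "play_rows", "data": {
  "deltas": [
    [0, -0.03, 0, 0, 0, 0],
    [0, -0.06, 0, 0, 0, 0],
    [-0.03, -0.085, 0.0, 0, 0, 0],
    [-0.07, -0.1, 0.007, 0, 0, 0],
    [-0.085, -0.1, 0.0137, 0, 0, 0],
    [-0.085, -0.1, 0.0137, 0, 0, 0],
    [-0.085, -0.1, 0.0137, 0, 0, 0]
  ]
}}

```text
t: 38.0
tcp_pos: [0.628, 0.0258, 0.1532]
tool_rot: [-0.499, 0.502, -0.501, 0.498]
force: [0.4, -0.1, 0.3]
finger_gap: 0.587
```

```bash
cat > chk.py <<'E'
import sys
from pc import *
n=sys.argv[1]; du=(float(sys.argv[2]),float(sys.argv[3]))
print(sense()['tcp_pos'],sense()['t']); save('wrist','w%s.png'%n);save('side','d%s.png'%n)
b=load('w%s.png'%n);d=load('d%s.png'%n)
seg('w%s.png'%n,{'dot':du},.058)
im=cv2.resize(b['im'][270:370,440:560][:,:,::-1],None,fx=5,fy=5,interpolation=2)
t=np.linspace(0,2*np.pi,60); x,y=.7108,-.0100
for z,r,col in [(.13,.015,(0,255,0)),(.094,.006,(0,0,255)),(.058,.004,(255,0,0))]:
    p=np.array([(proj(b,(x+r*np.cos(a),y+r*np.sin(a),z))-[440,270])*5 for a in t]).astype(np.int32); cv2.polylines(im,[p],True,col,1)
cv2.imwrite('pics/o%s.png'%n,im)
cv2.imwrite('pics/e%s.png'%n,cv2.resize(d['im'][170:290,310:500][:,:,::-1],None,fx=4,fy=4,interpolation=2))
E
python3 chk.py 21 464 291
```

```text
[0.62801908 0.02583985 0.15315354] 38.0
dot dot [462.1 295. ] 106 [ 0.7112 -0.0098  0.058 ]
```

View pics/o21.png

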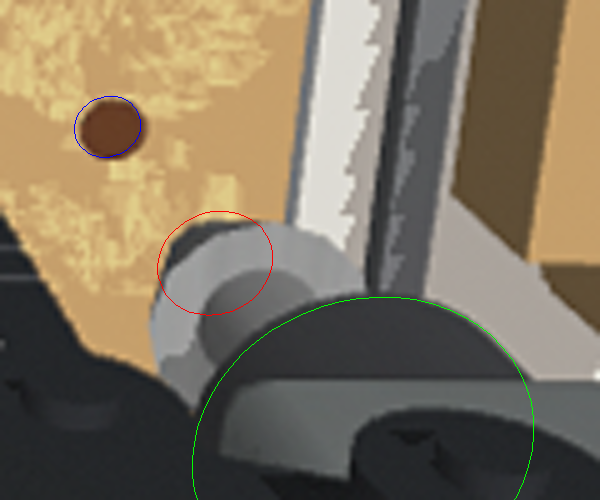

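View pics/e21.png

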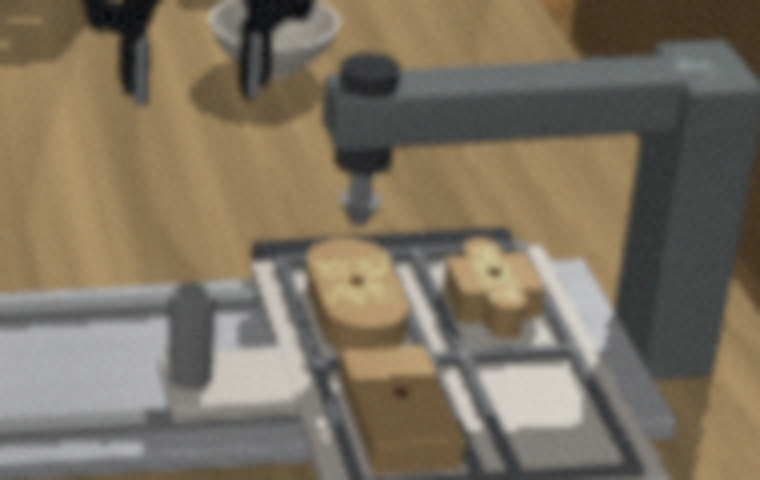

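{"op": "play_rows", "data": {
  "deltas": [
    [0.03, 0, -0.025, 0, 0, 0],
    [0.07, 0, -0.045, 0, 0, 0],
    [0.115, 0, -0.06, 0, 0, 0],
    [0.16, 0, -0.075, 0, 0, 0],
    [0.205, 0, -0.085, 0, 0, 0],
    [0.25, 0.01, -0.0927, 0, 0, 0],
    [0.295, 0.02, -0.0927, 0, 0, 0],
    [0.33, 0.035, -0.0927, 0, 0, 0],
    [0.34, 0.045, -0.0927, 0, 0, 0],
    [0.34, 0.045, -0.0927, 0, 0, 0],
    [0.34, 0.045, -0.0927, 0, 0, 0]
  ],
  "gripper": 0.0
}}

```text
t: 39.2
tcp_pos: [0.5328, -0.3124, 0.1086]
tool_rot: [-0.498, 0.503, -0.501, 0.498]
force: [-0.1, 0.4, -0.2]
finger_gap: -0.004
```

```bash
python3 - <<'E'
from h import *
print(sense()['tcp_pos'],sense()['finger_gap'],sense()['force']); save('wrist','w22.png')
E
```

```text
[ 0.53276449 -0.3123768   0.1085814 ] -0.0039006493165426575 [-0.07407686  0.35180462 -0.23390367]
```

View pics/w22.png

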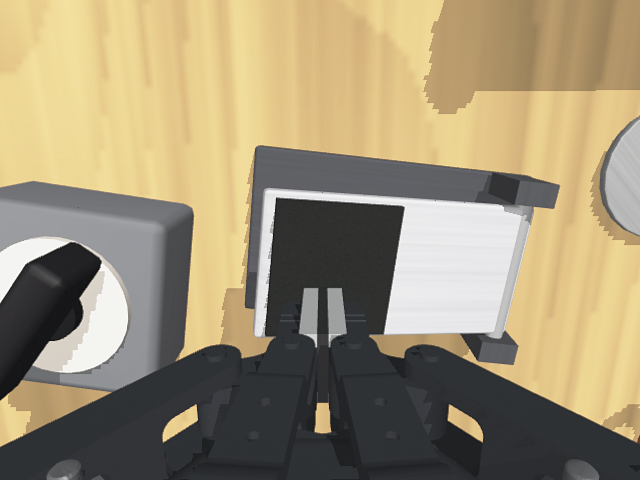

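{"op": "play_rows", "data": {
  "deltas": [
    [0, 0.02, 0.003, 0, 0, 0],
    [0, 0.038, 0.003, 0, 0, 0],
    [0, 0.052, 0.003, 0, 0, 0],
    [0, 0.064, 0.003, 0, 0, 0],
    [0, 0.073, 0.003, 0, 0, 0],
    [0, 0.073, 0.003, 0, 0, 0]
  ]
}}

```text
t: 39.85
tcp_pos: [0.5359, -0.3116, 0.0422]
tool_rot: [-0.499, 0.502, -0.5, 0.499]
force: [-9.7, 6.6, 34.8]
finger_gap: -0.0
```

{"op": "play_rows", "data": {
  "deltas": [
    [0, -0.001, 0, 0, 0, 0],
    [0, -0.001, 0, 0, 0, 0]
  ]
}}

```text
t: 40.05
tcp_pos: [0.5359, -0.3116, 0.0424]
tool_rot: [-0.499, 0.502, -0.5, 0.499]
force: [-9.3, 5.8, 30.9]
finger_gap: -0.001
```

```bash
python3 - <<'E'
from h import *
save('side','d23.png')
print(sense()['tcp_pos'],sense()['force'])
d=load('d23.png'); 
cv2.imwrite('pics/e23.png',cv2.resize(d['im'][170:290,310:500][:,:,::-1],None,fx=4,fy=4,interpolation=2))
E
```

```text
[ 0.53588749 -0.31153774  0.04236536] [-8.59604633  5.39032587 29.43619454]
```

{"op": "play_rows", "data": {
  "deltas": [
    [0, 0, 0, 0, 0, 0],
    [0, 0, 0, 0, 0, 0]
  ]
}}

```text
t: 40.3
tcp_pos: [0.5359, -0.3115, 0.0424]
tool_rot: [-0.499, 0.502, -0.5, 0.499]
force: [-9.0, 4.8, 29.5]
finger_gap: 0.001
```

{"op": "play_rows", "data": {
  "deltas": [
    [0, -0.02, 0, 0, 0, 0],
    [0, -0.04, 0, 0, 0, 0],
    [0, -0.073, 0, 0, 0, 0],
    [0, -0.073, 0, 0, 0, 0]
  ]
}}

```text
t: 40.7
tcp_pos: [0.5398, -0.3146, 0.115]
tool_rot: [0.498, -0.498, 0.505, -0.499]
force: [1.4, -0.2, 0.5]
finger_gap: -0.003
```

View pics/e23.png

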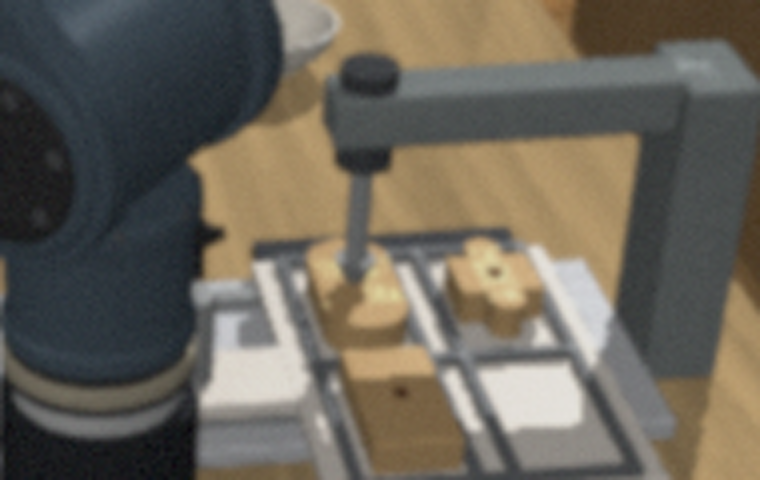

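{"op": "play_rows", "data": {
  "deltas": [
    [-0.025, -0.02, 0.008, 0, 0, 0],
    [-0.07, -0.04, 0.02, 0, 0, 0],
    [-0.115, -0.049, 0.035, 0, 0, 0],
    [-0.16, -0.049, 0.05, 0, 0, 0],
    [-0.205, -0.049, 0.065, 0, 0, 0],
    [-0.245, -0.049, 0.0757, 0, 0, 0],
    [-0.2544, -0.049, 0.0757, 0, 0, 0],
    [-0.2544, -0.049, 0.0757, 0, 0, 0],
    [-0.2544, -0.049, 0.0757, 0, 0, 0]
  ],
  "gripper": 0.05
}}

```text
t: 41.6
tcp_pos: [0.6138, -0.06, 0.1589]
tool_rot: [-0.499, 0.502, -0.501, 0.498]
force: [-0.9, 0.4, -0.6]
finger_gap: 0.587
```

{"op": "play_rows", "data": {
  "deltas": [
    [0, 0.02, 0, 0, 0, 0],
    [0, 0.05, 0, 0, 0, 0],
    [0, 0.085, 0, 0, 0, 0],
    [0, 0.105, 0, 0, 0, 0],
    [0, 0.105, 0, 0, 0, 0]
  ]
}}

```text
t: 42.1
tcp_pos: [0.6114, -0.0611, 0.0511]
tool_rot: [-0.499, 0.504, -0.5, 0.496]
force: [-1.4, -0.8, -0.4]
finger_gap: 0.583
```

{"op": "play_rows", "data": {
  "deltas": [
    [0, 0, 0, 0, 0, 0],
    [0, 0, 0, 0, 0, 0],
    [0, 0, 0, 0, 0, 0],
    [0, 0, 0, 0, 0, 0]
  ],
  "gripper": 0.0
}}

```text
t: 42.5
tcp_pos: [0.6152, -0.0603, 0.0557]
tool_rot: [0.498, -0.501, 0.503, -0.499]
force: [-0.1, -1.8, 1.6]
finger_gap: 0.267
```

{"op": "play_rows", "data": {
  "deltas": [
    [-0.01, 0, 0, 0, 0, 0],
    [-0.022, 0, 0, 0, 0, 0],
    [-0.036, 0, 0, 0, 0, 0],
    [-0.05, 0, 0.0005, 0, 0, 0],
    [-0.064, 0, 0.0005, 0, 0, 0],
    [-0.078, 0, 0.0005, 0, 0, 0],
    [-0.09, 0, 0.001, 0, 0, 0],
    [-0.099, 0, 0.001, 0, 0, 0],
    [-0.1026, 0, 0.001, 0, 0, 0],
    [-0.1026, 0, 0.001, 0, 0, 0],
    [-0.1026, 0, 0.001, 0, 0, 0]
  ]
}}

```text
t: 43.6
tcp_pos: [0.6163, 0.0457, 0.0557]
tool_rot: [0.498, -0.501, 0.501, -0.5]
force: [-1.0, 2.9, 8.3]
finger_gap: 0.265
```

{"op": "play_rows", "data": {
  "deltas": [
    [0.002, 0, 0.0003, 0, 0, 0],
    [0.003, 0, 0.0003, 0, 0, 0],
    [0.003, 0, 0.0003, 0, 0, 0]
  ]
}}

```text
t: 43.9
tcp_pos: [0.6163, 0.0424, 0.0557]
tool_rot: [-0.498, 0.502, -0.501, 0.499]
force: [-0.2, 1.2, 7.1]
finger_gap: 0.268
```

```bash
python3 - <<'E'
from h import *
print(sense()['tcp_pos'],sense()['force']); save('side','d24.png');save('wrist','w24.png')
d=load('d24.png'); 
cv2.imwrite('pics/e24.png',cv2.resize(d['im'][170:290,310:500][:,:,::-1],None,fx=4,fy=4,interpolation=2))
E
```

```text
[0.616279   0.04244466 0.05568348] [-0.23759428  1.19007026  7.12376042]
```

View pics/e24.png

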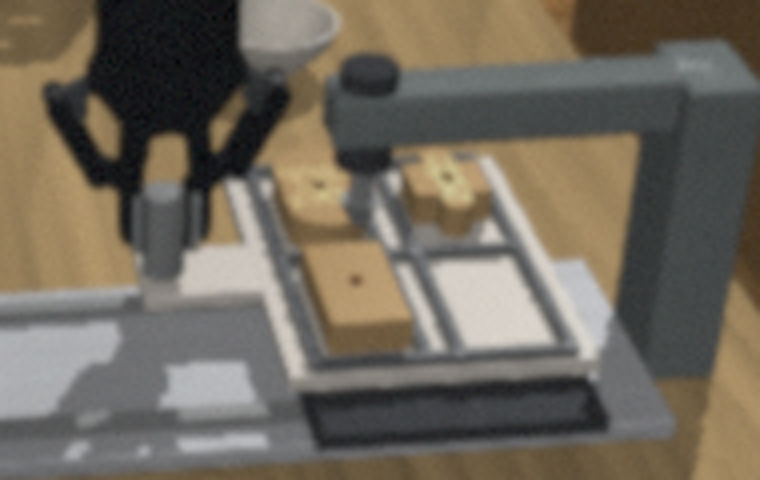

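View pics/w24.png

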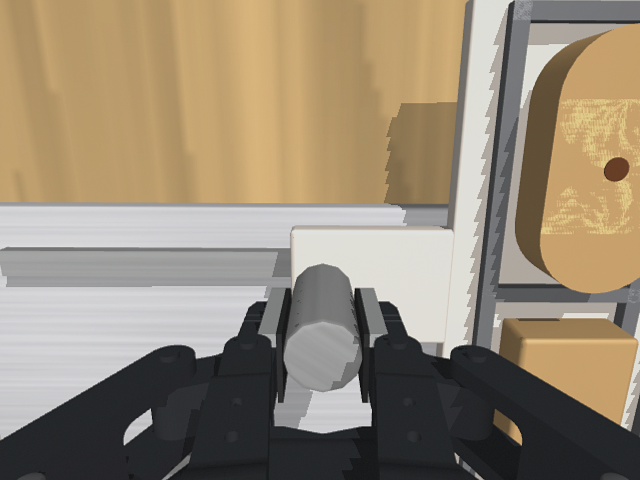

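{"op": "play_rows", "data": {
  "deltas": [
    [0, 0, 0, 0, 0, 0],
    [0, 0, 0, 0, 0, 0],
    [0, 0, 0, 0, 0, 0]
  ],
  "gripper": 0.05
}}

```text
t: 44.3
tcp_pos: [0.6157, 0.0409, 0.054]
tool_rot: [-0.499, 0.502, -0.501, 0.498]
force: [0.3, -0.6, 0.8]
finger_gap: 0.584
```

{"op": "play_rows", "data": {
  "deltas": [
    [0, -0.03, 0, 0, 0, 0],
    [0, -0.07, 0, 0, 0, 0],
    [0, -0.1, 0, 0, 0, 0],
    [0, -0.1, 0, 0, 0, 0]
  ]
}}

```text
t: 44.7
tcp_pos: [0.6193, 0.0401, 0.1588]
tool_rot: [0.496, -0.499, 0.504, -0.501]
force: [1.0, -0.1, 0.3]
finger_gap: 0.586
```

```bash
python3 chk.py 25 485 220; python3 pl.py .618 .0408 .155 -.3 .5365 -.313 .11 -.3
```

```text
[0.61931189 0.04007205 0.15880014] 44.7
dot dot [482.4 221.8] 26 [0.7141 0.0484 0.058 ]
tool dx 0.3542 dy 0.0450 dz -0.0796  turn_y -0.0000 rad (0 rows)
```

View pics/e25.png

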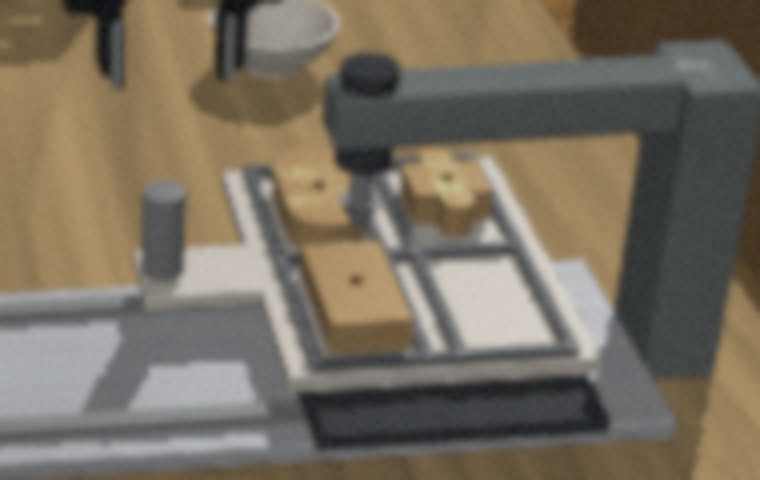

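View pics/w25.png

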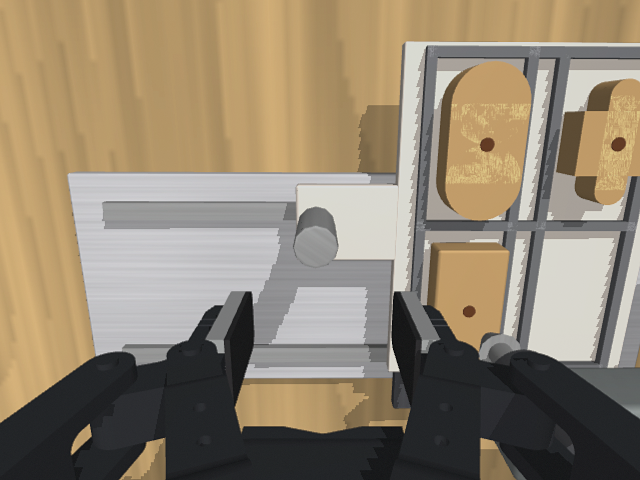

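```bash
python3 -c "
from pc import *
seg('w25.png',{'bar':(468,311),'oval':(487,145),'keel':(618,144)},.058)"
```

```text
bar dot [468.6 311.1] 106 [ 0.7109 -0.0095  0.058 ]
oval dot [486.7 144.3] 141 [0.7123 0.0934 0.058 ]
keel dot [617.9 144. ] 139 [0.787  0.0931 0.058 ]
```

{"op": "play_rows", "data": {
  "deltas": [
    [0.03, 0, -0.015, 0, 0, 0],
    [0.075, 0, -0.03, 0, 0, 0],
    [0.12, 0, -0.045, 0, 0, 0],
    [0.165, 0, -0.06, 0, 0, 0],
    [0.21, 0, -0.07, 0, 0, 0],
    [0.255, 0.01, -0.0796, 0, 0, 0],
    [0.3, 0.02, -0.0796, 0, 0, 0],
    [0.34, 0.035, -0.0796, 0, 0, 0],
    [0.354, 0.045, -0.0796, 0, 0, 0],
    [0.354, 0.045, -0.0796, 0, 0, 0],
    [0.354, 0.045, -0.0796, 0, 0, 0]
  ],
  "gripper": 0.0
}}

```text
t: 45.9
tcp_pos: [0.5332, -0.3114, 0.1078]
tool_rot: [-0.498, 0.503, -0.5, 0.498]
force: [-0.6, 0.6, -0.7]
finger_gap: 0.002
```

{"op": "play_rows", "data": {
  "deltas": [
    [0, 0.02, 0.003, 0, 0, 0],
    [0, 0.038, 0.003, 0, 0, 0],
    [0, 0.052, 0.003, 0, 0, 0],
    [0, 0.064, 0.003, 0, 0, 0],
    [0, 0.072, 0.003, 0, 0, 0],
    [0, 0.072, 0.003, 0, 0, 0]
  ]
}}

```text
t: 46.5
tcp_pos: [0.5362, -0.3109, 0.0424]
tool_rot: [-0.499, 0.502, -0.5, 0.499]
force: [-7.9, 6.2, 30.1]
finger_gap: 0.001
```

```bash
python3 - <<'E'
from h import *
save('side','d26.png')
d=load('d26.png'); 
cv2.imwrite('pics/e26.png',cv2.resize(d['im'][170:290,310:500][:,:,::-1],None,fx=4,fy=4,interpolation=2))
E
```

{"op": "play_rows", "data": {
  "deltas": [
    [0, 0, 0, 0, 0, 0],
    [0, 0, 0, 0, 0, 0],
    [0, 0, 0, 0, 0, 0],
    [0, 0, 0, 0, 0, 0]
  ]
}}

```text
t: 46.95
tcp_pos: [0.5362, -0.3109, 0.0423]
tool_rot: [-0.499, 0.502, -0.5, 0.499]
force: [-8.5, 6.1, 29.6]
finger_gap: 0.002
```

{"op": "play_rows", "data": {
  "deltas": [
    [0, -0.02, 0, 0, 0, 0],
    [0, -0.04, 0, 0, 0, 0],
    [0, -0.073, 0, 0, 0, 0],
    [0, -0.073, 0, 0, 0, 0]
  ]
}}

```text
t: 47.35
tcp_pos: [0.5401, -0.3141, 0.1149]
tool_rot: [0.498, -0.498, 0.504, -0.499]
force: [0.4, -1.3, 0.4]
finger_gap: 0.003
```

View pics/e26.png

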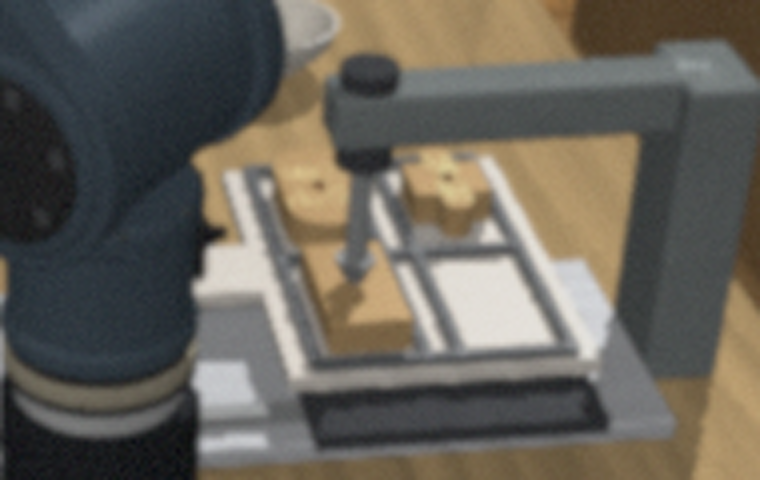

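{"op": "play_rows", "data": {
  "deltas": [
    [-0.025, -0.02, 0.005, 0, 0, 0],
    [-0.07, -0.04, 0.015, 0, 0, 0],
    [-0.115, -0.048, 0.025, 0, 0, 0],
    [-0.16, -0.048, 0.035, 0, 0, 0],
    [-0.205, -0.048, 0.045, 0, 0, 0],
    [-0.25, -0.048, 0.055, 0, 0, 0],
    [-0.295, -0.048, 0.065, 0, 0, 0],
    [-0.335, -0.048, 0.073, 0, 0, 0],
    [-0.355, -0.048, 0.076, 0, 0, 0],
    [-0.355, -0.048, 0.076, 0, 0, 0],
    [-0.355, -0.048, 0.076, 0, 0, 0]
  ],
  "gripper": 0.05
}}

```text
t: 48.45
tcp_pos: [0.6149, 0.0421, 0.1577]
tool_rot: [-0.499, 0.501, -0.501, 0.499]
force: [-0.3, -0.9, 0.3]
finger_gap: 0.587
```

{"op": "play_rows", "data": {
  "deltas": [
    [0, 0.02, 0, 0, 0, 0],
    [0, 0.05, 0, 0, 0, 0],
    [0, 0.085, 0, 0, 0, 0],
    [0, 0.104, 0, 0, 0, 0],
    [0, 0.104, 0, 0, 0, 0],
    [0, 0.104, 0, 0, 0, 0]
  ]
}}

```text
t: 49.05
tcp_pos: [0.6156, 0.04, 0.0543]
tool_rot: [-0.498, 0.502, -0.502, 0.498]
force: [0.7, 0.2, 0.8]
finger_gap: 0.585
```

{"op": "play_rows", "data": {
  "deltas": [
    [0, 0, 0, 0, 0, 0],
    [0, 0, 0, 0, 0, 0],
    [0, 0, 0, 0, 0, 0],
    [0, 0, 0, 0, 0, 0]
  ],
  "gripper": 0.0
}}

```text
t: 49.45
tcp_pos: [0.6166, 0.0407, 0.056]
tool_rot: [0.498, -0.501, 0.502, -0.499]
force: [-0.1, -2.5, 6.3]
finger_gap: 0.268
```

{"op": "play_rows", "data": {
  "deltas": [
    [0.01, 0, -0.007, 0, 0, 0],
    [0.022, 0, -0.016, 0, 0, 0],
    [0.036, 0, -0.026, 0, 0, 0],
    [0.05, 0, -0.036, 0, 0, 0],
    [0.064, 0, -0.046, 0, 0, 0],
    [0.078, 0, -0.057, 0, 0, 0],
    [0.09, 0, -0.066, 0, 0, 0],
    [0.099, 0, -0.0725, 0, 0, 0],
    [0.1034, 0, -0.0755, 0, 0, 0],
    [0.1034, 0, -0.0755, 0, 0, 0],
    [0.1034, 0, -0.0755, 0, 0, 0]
  ]
}}

```text
t: 50.55
tcp_pos: [0.5399, -0.0631, 0.0559]
tool_rot: [0.498, -0.501, 0.503, -0.499]
force: [-1.0, -2.2, 9.6]
finger_gap: 0.267
```

```bash
python3 - <<'E'
from h import *
print(sense()['tcp_pos'],sense()['force']); save('side','d27.png')
d=load('d27.png'); 
cv2.imwrite('pics/e27.png',cv2.resize(d['im'][170:290,310:500][:,:,::-1],None,fx=4,fy=4,interpolation=2))
E
```

```text
[ 0.53991399 -0.0631177   0.05593676] [-1.01270783 -2.22358307  9.59907577]
```

View pics/e27.png

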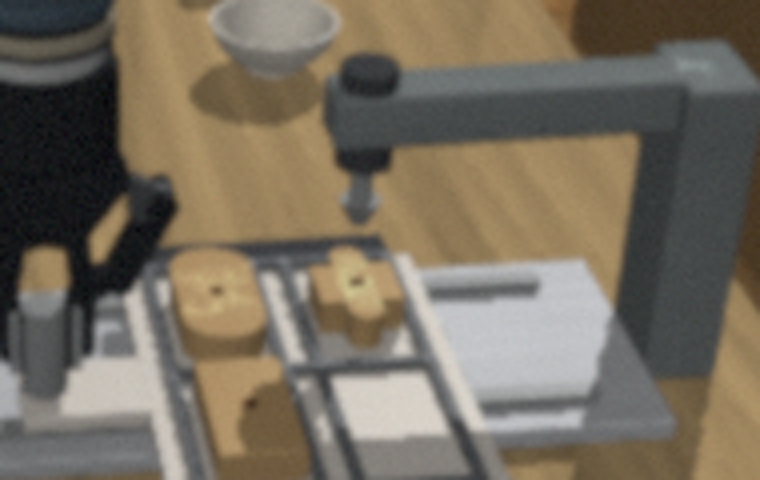

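{"op": "play_rows", "data": {
  "deltas": [
    [-0.001, 0, 0.0007, 0, 0, 0],
    [-0.001, 0, 0.0007, 0, 0, 0],
    [-0.001, 0, 0.0007, 0, 0, 0]
  ]
}}

```text
t: 50.9
tcp_pos: [0.5404, -0.0618, 0.056]
tool_rot: [0.498, -0.501, 0.502, -0.499]
force: [-1.1, -2.0, 10.0]
finger_gap: 0.266
```

{"op": "play_rows", "data": {
  "deltas": [
    [0, 0, 0, 0, 0, 0],
    [0, 0, 0, 0, 0, 0],
    [0, 0, 0, 0, 0, 0]
  ],
  "gripper": 0.05
}}

```text
t: 51.2
tcp_pos: [0.5396, -0.0608, 0.0541]
tool_rot: [-0.498, 0.502, -0.501, 0.498]
force: [0.1, -0.3, -0.3]
finger_gap: 0.583
```

{"op": "play_rows", "data": {
  "deltas": [
    [0, -0.03, 0, 0, 0, 0],
    [0, -0.07, 0, 0, 0, 0],
    [-0.03, -0.1, 0.03, 0, 0, 0],
    [-0.07, -0.1, 0.06, 0, 0, 0],
    [-0.085, -0.1, 0.08, 0, 0, 0],
    [-0.085, -0.1, 0.08, 0, 0, 0]
  ]
}}

```text
t: 51.8
tcp_pos: [0.6233, 0.0261, 0.1546]
tool_rot: [0.498, -0.5, 0.502, -0.5]
force: [-0.2, 0.3, -0.4]
finger_gap: 0.582
```

```bash
python3 chk.py 28 465 293
```

```text
[0.62330792 0.02611064 0.15456071] 51.8
dot dot [467.6 294. ] 109 [ 0.7111 -0.0093  0.058 ]
```

View pics/e28.png

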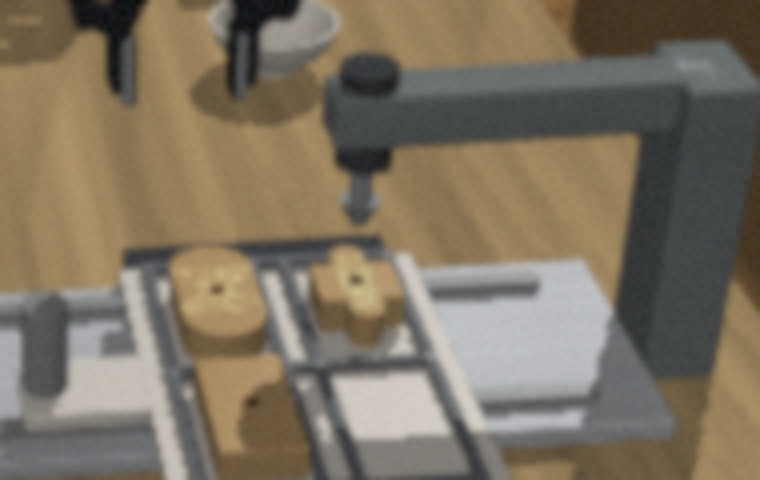

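View pics/w28.png

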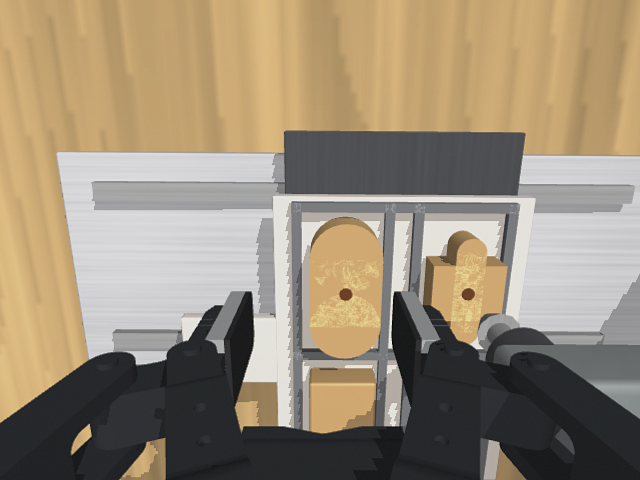

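{"op": "play_rows", "data": {
  "deltas": [
    [0.03, 0, -0.02, 0, 0, 0],
    [0.07, 0, -0.035, 0, 0, 0],
    [0.115, 0, -0.05, 0, 0, 0],
    [0.16, 0, -0.065, 0, 0, 0],
    [0.205, 0, -0.075, 0, 0, 0],
    [0.25, 0.01, -0.084, 0, 0, 0],
    [0.295, 0.02, -0.084, 0, 0, 0],
    [0.33, 0.035, -0.084, 0, 0, 0],
    [0.338, 0.046, -0.084, 0, 0, 0],
    [0.338, 0.046, -0.084, 0, 0, 0],
    [0.338, 0.046, -0.084, 0, 0, 0]
  ],
  "gripper": 0.0
}}

```text
t: 53.0
tcp_pos: [0.533, -0.3125, 0.1077]
tool_rot: [-0.498, 0.503, -0.501, 0.498]
force: [0.5, -0.3, 0.1]
finger_gap: -0.0
```

{"op": "play_rows", "data": {
  "deltas": [
    [0, 0.02, 0.001, 0, 0, 0],
    [0, 0.038, 0.001, 0, 0, 0],
    [0, 0.052, 0.001, 0, 0, 0],
    [0, 0.064, 0.001, 0, 0, 0],
    [0, 0.072, 0.001, 0, 0, 0],
    [0, 0.072, 0.001, 0, 0, 0]
  ]
}}

```text
t: 53.6
tcp_pos: [0.5344, -0.3118, 0.0422]
tool_rot: [-0.499, 0.502, -0.5, 0.499]
force: [-10.7, 6.4, 35.4]
finger_gap: -0.001
```

```bash
python3 - <<'E'
from h import *
save('side','d29.png')
d=load('d29.png'); 
cv2.imwrite('pics/e29.png',cv2.resize(d['im'][170:290,310:500][:,:,::-1],None,fx=4,fy=4,interpolation=2))
E
```

{"op": "play_rows", "data": {
  "deltas": [
    [0, 0, 0, 0, 0, 0],
    [0, 0, 0, 0, 0, 0],
    [0, 0, 0, 0, 0, 0],
    [0, 0, 0, 0, 0, 0]
  ]
}}

```text
t: 54.05
tcp_pos: [0.5344, -0.3118, 0.0423]
tool_rot: [-0.499, 0.502, -0.5, 0.499]
force: [-9.3, 6.1, 33.9]
finger_gap: 0.001
```

{"op": "play_rows", "data": {
  "deltas": [
    [0, -0.02, 0, 0, 0, 0],
    [0, -0.04, 0, 0, 0, 0],
    [0, -0.073, 0, 0, 0, 0],
    [0, -0.073, 0, 0, 0, 0]
  ]
}}

```text
t: 54.45
tcp_pos: [0.5383, -0.3148, 0.1141]
tool_rot: [0.498, -0.498, 0.505, -0.499]
force: [0.4, -1.3, -0.4]
finger_gap: 0.0
```

View pics/e29.png

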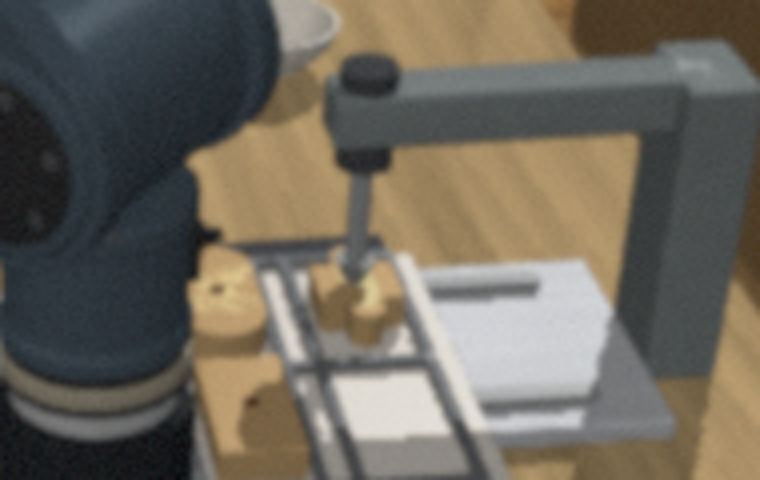

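{"op": "play_rows", "data": {
  "deltas": [
    [-0.025, -0.02, 0, 0, 0, 0],
    [-0.07, -0.04, 0.001, 0, 0, 0],
    [-0.115, -0.049, 0.002, 0, 0, 0],
    [-0.16, -0.049, 0.003, 0, 0, 0],
    [-0.205, -0.049, 0.003, 0, 0, 0],
    [-0.24, -0.049, 0.003, 0, 0, 0],
    [-0.252, -0.049, 0.003, 0, 0, 0],
    [-0.252, -0.049, 0.003, 0, 0, 0],
    [-0.252, -0.049, 0.003, 0, 0, 0]
  ],
  "gripper": 0.05
}}

```text
t: 55.35
tcp_pos: [0.5404, -0.0624, 0.1582]
tool_rot: [0.499, -0.501, 0.502, -0.498]
force: [0.8, -0.4, 0.4]
finger_gap: 0.587
```

{"op": "play_rows", "data": {
  "deltas": [
    [0, 0.02, 0, 0, 0, 0],
    [0, 0.05, 0, 0, 0, 0],
    [0, 0.085, 0, 0, 0, 0],
    [0, 0.104, 0, 0, 0, 0],
    [0, 0.104, 0, 0, 0, 0],
    [0, 0.104, 0, 0, 0, 0]
  ]
}}

```text
t: 55.95
tcp_pos: [0.5405, -0.0633, 0.0542]
tool_rot: [0.498, -0.502, 0.502, -0.498]
force: [0.3, -0.5, -0.1]
finger_gap: 0.585
```

{"op": "play_rows", "data": {
  "deltas": [
    [0, 0, 0, 0, 0, 0],
    [0, 0, 0, 0, 0, 0],
    [0, 0, 0, 0, 0, 0],
    [0, 0, 0, 0, 0, 0]
  ],
  "gripper": 0.0
}}

```text
t: 56.35
tcp_pos: [0.541, -0.0624, 0.0557]
tool_rot: [0.498, -0.501, 0.503, -0.499]
force: [-1.1, -1.9, 7.7]
finger_gap: 0.267
```

{"op": "play_rows", "data": {
  "deltas": [
    [-0.004, 0, -0.008, 0, 0, 0],
    [-0.01, 0, -0.02, 0, 0, 0],
    [-0.016, 0, -0.034, 0, 0, 0],
    [-0.022, 0, -0.048, 0, 0, 0],
    [-0.028, 0, -0.062, 0, 0, 0],
    [-0.034, 0, -0.074, 0, 0, 0],
    [-0.04, 0, -0.082, 0, 0, 0],
    [-0.04, 0, -0.088, 0, 0, 0],
    [-0.04, 0, -0.088, 0, 0, 0]
  ]
}}

```text
t: 57.25
tcp_pos: [0.4519, -0.0206, 0.0556]
tool_rot: [0.498, -0.501, 0.502, -0.499]
force: [-1.7, 0.4, 12.9]
finger_gap: 0.267
```

Now to the stop, slowly (front stop earlier at TCP x 0.445).

{"op": "play_rows", "data": {
  "deltas": [
    [0, 0, -0.004, 0, 0, 0],
    [0, 0, -0.008, 0, 0, 0],
    [0, 0, -0.011, 0, 0, 0],
    [0, 0, -0.013, 0, 0, 0],
    [0, 0, -0.013, 0, 0, 0]
  ]
}}

```text
t: 57.75
tcp_pos: [0.4447, -0.022, 0.0557]
tool_rot: [0.496, -0.498, 0.505, -0.5]
force: [8.1, 1.1, 4.9]
finger_gap: 0.267
```

{"op": "play_rows", "data": {
  "deltas": [
    [0, 0, 0.002, 0, 0, 0],
    [0, 0, 0.002, 0, 0, 0],
    [0, 0, 0.002, 0, 0, 0],
    [0, 0, 0.002, 0, 0, 0]
  ],
  "gripper": 0.06
}}

```text
t: 58.15
tcp_pos: [0.4404, -0.0208, 0.0542]
tool_rot: [-0.499, 0.502, -0.501, 0.498]
force: [-0.6, -0.1, -0.3]
finger_gap: 0.703
```

{"op": "play_rows", "data": {
  "deltas": [
    [0, -0.03, 0, 0, 0, 0],
    [0, -0.07, 0, 0, 0, 0],
    [0, -0.11, 0, 0, 0, 0],
    [0, -0.11, 0, 0, 0, 0]
  ]
}}

```text
t: 58.55
tcp_pos: [0.4439, -0.0218, 0.1682]
tool_rot: [0.497, -0.499, 0.505, -0.5]
force: [0.1, 0.7, 0.3]
finger_gap: 0.703
```

```bash
python3 - <<'E'
from h import *
print(sense()['tcp_pos'],sense()['finger_gap'],sense()['force']); save('wrist','w30.png')
E
```

```text
[ 0.44391693 -0.02182958  0.16819349] 0.7026247125287328 [0.0988735  0.70080357 0.29094388]
```

View pics/w30.png

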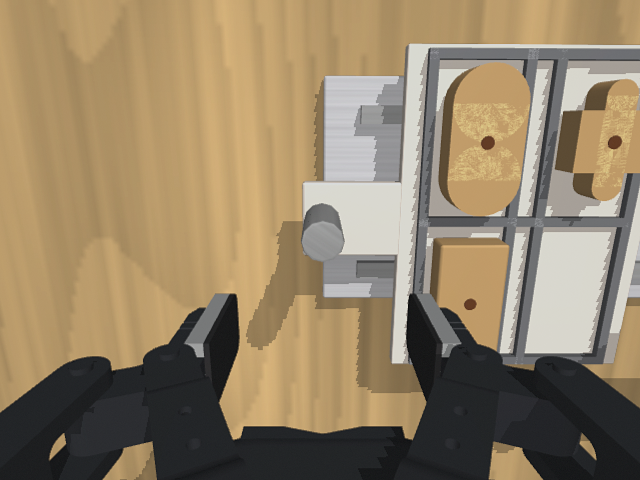

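```bash
python3 - <<'E'
from h import *
b=load('w30.png'); print(onz(b,(322,240),.09)); print(onz(load('w17.png'),(332,256),.09))
E
python3 pl.py .442 -.021 .165 -.3 .402 -.335 .17 -38.8
```

```text
[ 0.4431934  -0.01775735  0.09      ]
[0.44484598 0.00915816 0.09      ]
tool dx 0.3142 dy -0.0050 dz -0.0384  turn_y 0.6720 rad (5 rows)
```

{"op": "play_rows", "data": {
  "deltas": [
    [0.03, -0.005, -0.004, 0, 0.08, 0],
    [0.075, -0.005, -0.009, 0, 0.16, 0],
    [0.12, -0.005, -0.014, 0, 0.25, 0],
    [0.165, -0.005, -0.02, 0, 0.35, 0],
    [0.21, -0.005, -0.026, 0, 0.45, 0],
    [0.25, -0.005, -0.031, 0, 0.55, 0],
    [0.29, -0.005, -0.036, 0, 0.64, 0],
    [0.314, -0.005, -0.0384, 0, 0.672, 0],
    [0.314, -0.005, -0.0384, 0, 0.672, 0],
    [0.314, -0.005, -0.0384, 0, 0.672, 0]
  ],
  "gripper": 0.045
}}

```text
t: 59.6
tcp_pos: [0.3997, -0.3337, 0.1675]
tool_rot: [-0.305, 0.64, -0.636, 0.305]
force: [-0.3, -0.3, 0.3]
finger_gap: 0.526
```

```bash
python3 - <<'E'
from h import *
print(sense()['tcp_pos'],sense()['finger_gap']); save('wrist','w31.png')
E
```

```text
[ 0.39969513 -0.33369761  0.16752577] 0.5256077232759427
```

View pics/w31.png

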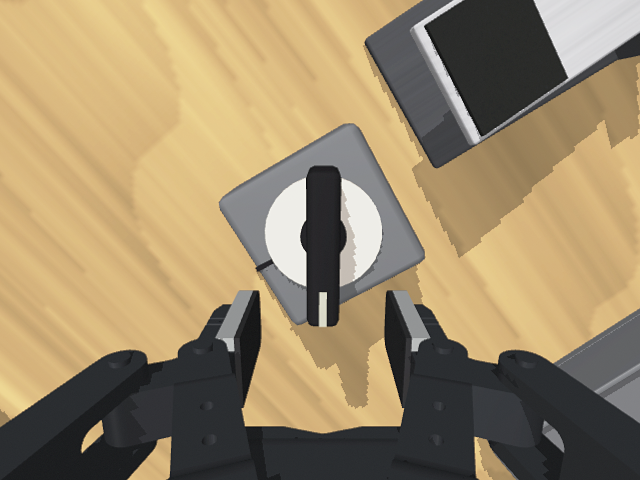

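{"op": "play_rows", "data": {
  "deltas": [
    [0, 0.03, 0, 0, 0, 0],
    [0, 0.06, 0, 0, 0, 0],
    [0, 0.085, 0, 0, 0, 0],
    [0, 0.098, 0, 0, 0, 0],
    [0, 0.098, 0, 0, 0, 0],
    [0, 0.098, 0, 0, 0, 0]
  ]
}}

```text
t: 60.25
tcp_pos: [0.4012, -0.3343, 0.0716]
tool_rot: [-0.305, 0.638, -0.638, 0.305]
force: [-0.2, 0.2, 0.9]
finger_gap: 0.53
```

{"op": "play_rows", "data": {
  "deltas": [
    [0, 0, 0, 0, 0, 0],
    [0, 0, 0, 0, 0, 0],
    [0, 0, 0, 0, 0, 0],
    [0, 0, 0, 0, 0, 0]
  ],
  "gripper": 0.0,
  "force": 50
}}

```text
t: 60.65
tcp_pos: [0.3997, -0.3337, 0.0725]
tool_rot: [-0.305, 0.639, -0.637, 0.305]
force: [-3.3, 3.3, 5.7]
finger_gap: 0.203
```

{"op": "play_rows", "data": {
  "deltas": [
    [0, 0, 0, 0, 0.13, 0],
    [0, 0, 0, 0, 0.26, 0],
    [0, 0, 0, 0, 0.39, 0],
    [0, 0, 0, 0, 0.52, 0],
    [0, 0, 0, 0, 0.65, 0],
    [0, 0, 0, 0, 0.78, 0],
    [0, 0, 0, 0, 0.91, 0],
    [0, 0, 0, 0, 1.02, 0],
    [0, 0, 0, 0, 1.07, 0],
    [0, 0, 0, 0, 1.07, 0]
  ]
}}

```text
t: 61.65
tcp_pos: [0.3994, -0.3332, 0.0725]
tool_rot: [0.06, 0.705, -0.704, -0.063]
force: [-3.8, 3.6, 6.9]
finger_gap: 0.204
```

```bash
python3 - <<'E'
from h import *
from scipy.spatial.transform import Rotation as R
r=R.from_quat(sense()['tool_rot']).as_matrix()
print(sense()['tcp_pos'],sense()['finger_gap'],np.degrees(np.arctan2(r[1,2],r[0,2])),sense()['force'],sense()['ft_torque'])
E
```

```text
[ 0.39935828 -0.33317724  0.07252181] 0.2038768481702595 -99.98706048711354 [-3.81549411  3.6228473   6.86697705] [0.54277028 0.42546627 0.6420132 ]
```

{"op": "play_rows", "data": {
  "deltas": [
    [0, 0, 0, 0, 0, 0],
    [0, 0, 0, 0, 0, 0],
    [0, 0, 0, 0, 0, 0],
    [0, 0, 0, 0, 0, 0]
  ],
  "gripper": 0.045
}}

```text
t: 62.05
tcp_pos: [0.4012, -0.3353, 0.0714]
tool_rot: [-0.063, -0.704, 0.705, 0.063]
force: [-1.1, -0.9, -0.2]
finger_gap: 0.528
```

{"op": "play_rows", "data": {
  "deltas": [
    [0, -0.03, 0, 0, 0, 0],
    [0, -0.08, 0, 0, 0, 0],
    [0, -0.13, 0, 0, 0, 0],
    [0, -0.15, 0, 0, 0, 0],
    [0, -0.15, 0, 0, 0, 0],
    [0, -0.15, 0, 0, 0, 0]
  ]
}}

```text
t: 62.65
tcp_pos: [0.4008, -0.3347, 0.2213]
tool_rot: [-0.063, -0.704, 0.704, 0.063]
force: [0.2, 0.1, -0.7]
finger_gap: 0.524
```

```bash
python3 - <<'E'
from h import *
print(sense()['tcp_pos'],sense()['finger_gap']); save('wrist','w32.png');save('scene','s32.png');save('side','d32.png')
E
```

```text
[ 0.40075416 -0.33472146  0.22128533] 0.5244590353224037
```

View pics/w32.png

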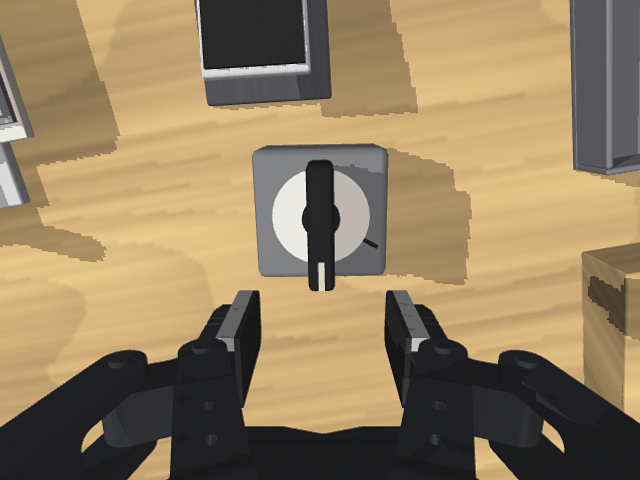

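View pics/s32.png

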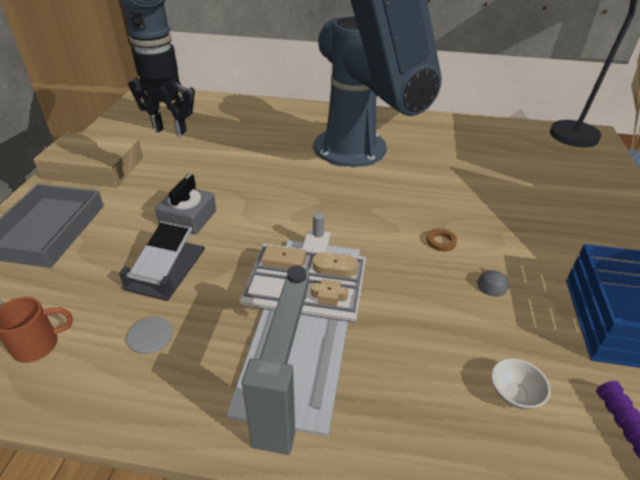

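View pics/d32.png

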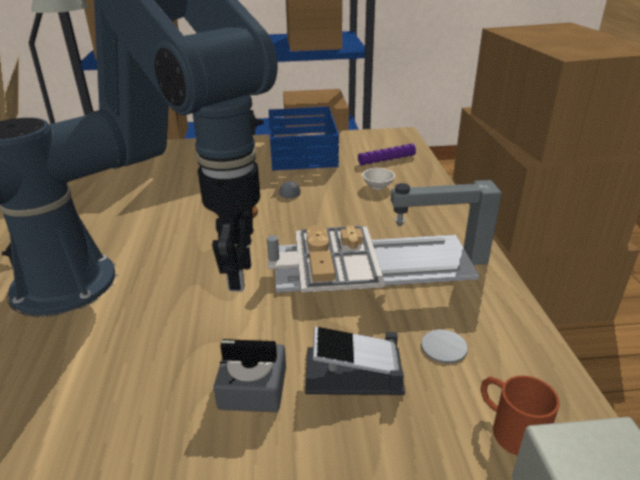

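```bash
python3 - <<'E'
from h import *
b=load('w32.png')
p,q=onz(b,(320,160),.1),onz(b,(321.5,291),.1);v=p-q;print(np.degrees(np.arctan2(v[1],v[0])),sense()['t'])
print(sign_off())
E
```

```text
-9.567071192195591 62.8
the job is handed in; nothing more can be done
None
```

The job is handed in at about 63 s. Three pieces were present: the oval, the bar and the keel.

**What I did**
- I drew the carrier to its front stop. I laid the oval in the front-left pocket, the bar in the front-right and the keel in the back-left, then turned the isolator on.
- I marked oval, then bar, then keel. Each time I slid the carrier until the dot was within about 1 mm of the ram by two camera views. I pressed the pedal to its stop for roughly 0.5–0.6 s, with the tool at 42 mm height and 30–35 N. A side picture during each press shows the ram down on that piece's dot.
- I pulled the carrier back to the front stop, turned the isolator off and moved the arm clear.

**Last checks**
- **Carrier:** the post measures x = 0.443 m, against 0.444–0.445 m at the stop at the start. The pull ended against the stop with 8 N.
- **Isolator:** the handle points to −9.6°, against −8.8° to −9.2° at the start.
- **Pieces:** all three lie in their pockets, and the pedal is up. They look flat in the pictures, but I did not measure their heights separately at the end.
- **Dome and ring:** both are in the same place in the scene pictures.

No check failed. The disagreements between views were about 1–2 mm, within the stated calibration error. I saw no piece knocked aside and no slackened grip.

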